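# Change the cartridges in the basement water-filter station

## Robot

A 7-joint arm with a two-finger parallel gripper is mounted at the origin on the work surface. World frame = base frame: x ahead of the robot, y to its left, z up, the work surface at z = 0. Lengths are in m, angles in rad, forces in N, time in s.
With the tool pointing down it reaches from about 0.4 to 0.875 m from the base axis. Payload 19.3 kg.
Tool frame: the origin (TCP) lies at the very end of the fingers, on their centre line; the grasp point (between the pads) lies 19 mm behind it; z points along the fingers, x is the direction in which the jaws open and shut, and the axes are right-handed (so a half turn about z gives the same grasp; the last joint's range is limited). The gripper opens to 85 mm and grips with 20 to 120 N. Pads are 22 mm wide; open, the fingers measure 114 mm over their backs; the gripper's body (76 mm by 85 mm) begins 54 mm behind the grasp point. The pads swing forward as they close: fully open they stand 13 mm farther back than shut.
Start: joints at [1.264, 0.521, -0.036, 1.599, 0.021, 1.021, -0.113], TCP at [0.147, -0.608, 0.231] pointing down, gripper open.
Joint ranges: [-2.91, 2.91], [-0.3, 2.13], [-1.5, 1.42], [0.17, 2.43], [-1.26, 4.41], [0.16, 1.93], [-2.52, 2.52]. Speed limits (rad/s): [1.89, 1.89, 2.39, 2.39, 3.01, 3.01, 3.01].

## Interface

Orientations are given as [roll, pitch, yaw] about the fixed x, y, z axes, in that order (R = Rz(yaw) Ry(pitch) Rx(roll)).
In Python, from workcell import bot gives the robot as it stands.
- The arm moves only by the tool jog_arm, never from a script. Its argument "increments" is a list of rows, each an object of numbers: "wx", "wy", "wz": the turn, a rotation vector about the tool's x, y, z in degrees; "x", "y", "z": the shift along the tool's x, y, z in cm; "claw": the opening in per cent of the stroke, from 0 (shut) to 100 (fully open). A call has 1 to 10 rows; each row is the pose to reach, as a shift and turn from the pose measured when the call began, along the tool's axes at that moment; what a row does not reach only later rows make up. A row lasts 1/8 s, in which the tool goes at most 62.5 mm and 10.7 degrees, less where a joint would pass 70% of its speed; a pose out of reach is approached as far as the arm can. A call with a gripper value outside its range is refused whole. The fingers move at their own pace and stop on an object; "squeeze" is the grip in N (left out, the last holds). Time passes only in rows, so rows that repeat a pose let the fingers close. It gives the time, the measured TCP pose, the force and the opening at its end, in the units of the state.
- bot.observe(): the state, without advancing time (a new reading comes with each control period).
- bot.grab_frame(name): name is "side" or "top" or "wrist"; returns a dict with "pixels" (400x640x3 uint8, red, green, blue), "fov_y" (degrees; the focal length in pixels is half the picture's height over the tangent of half this angle, whatever the lens; pixels are square), "cx", "cy" (the principal point, pixels), "origin" and "orientation" of the camera in the world. Camera axes: x right, y down, z forward; pixel columns grow to the right and rows downward; lengths in m; the calibration is good to about 2 mm. A picture is of the moment at which its call begins. There is no depth.
- bot.job_done(): hands the job in, once; it reports no verdict.
The state is a dict: "clock": time; "qpos": joint angles; "qd": joint speeds; "joint_efforts": joint torques, N m; "position": TCP position; "tool_rot": TCP orientation; "force": force on the tool from outside, world axes, zero at the start; "moment": the same for the moment, N m; "grip_width": finger opening in m.
Only numpy, scipy, OpenCV 4.12 (cv2) and the standard library are available. Lean on these libraries where they do the work, as an engineer would, in place of code of your own. Each camera call takes 0.05 s, during which the arm holds its last target.

## Task

Turn the red supply lever fully off and keep it off while you lift every brown spent cartridge out of the filter station and set it down on the floor of the orange crate (side by side, not stacked), and press every blue fresh cartridge fully home, flush, into a bay of the station, any bay. Then swing the yellow keeper bar shut until it clicks past its catch, and only then turn the supply lever fully on again. Leave the other things on the bench where they are.

Things in the scene. Friction and masses are not known exactly. Their poses are not given: they have to be found in the camera images.
- station: Filter station fixed to the bench: grey block 264 (x) x 108 (y) x 44 mm high, blue side rails, with a row of four bays (rectangular recesses, open above) along its x. Origin: centre of underside. x runs from the keeper bar's pivot (x = -112 mm, y = 0, end nearer the robot) to the ball catch (x = +110 mm, steel stub 21 mm tall on the block); y is the side to which the bar opens.
- bay1 (a point): Centre of bay 1's floor (the bay nearest the bar's pivot), 10 mm above the bench, 34 mm below the block's top; station axes. Bay 40 (x) x 52 (y) mm, 34 deep, 2 mm play round a cartridge, 46 mm between bays. A sprung ball half way down its +y wall grips a cartridge: it takes 3 to 12 N to push one down home or pull it out, and it shifts it up to 2 mm to -y.
- bay2 (a point): Centre of the floor of bay 2, as bay 1.
- bay3 (a point): Centre of the floor of bay 3, as bay 1.
- bay4 (a point): Centre of the floor of bay 4, as bay 1.
- bar (a joint): Yellow keeper bar's hinge angle, upright axis; counter-clockwise from above opens. 0 = shut against its stop, along the row over the bays; opens to 1.65 rad to station +y. Light friction (under 1 N at the knob), stays where left. A sprung ball catch resists between 0.08 and 0.04 rad with 2 to 6 N at the knob; below 0.03 it is past the catch and held.
- bar_knob (a point): Top centre of the bar's black upright knob: 16 mm diameter, from 84 to 124 mm above the bench, 222 mm from the hinge axis. The bar is 16 mm wide, 12 mm thick, reaches 232 mm from its axis; its underside is 72 mm above the bench, 4 mm over the ribs of cartridges that are fully home: a proud one blocks it. A steel nose hangs 10 mm below it under the knob.
- valve (a joint): Angle of the supply stopcock's red quarter-turn lever, upright axis. 0 = on: lever along the copper pipe, pointing to the stopcock's -x, towards the robot. 1.571 = off: across the pipe, pointing to the stopcock's -y. Counter-clockwise from above turns it off. Stops at both ends; stays where left (about 2 N at the tip to turn).
- valve_pivot (a point): On the lever's axis at its mid-height, 98 mm above the bench, with the stopcock's axes (+x: the way the pipe leads away). The red lever is 14 mm wide and 16 mm tall (90 to 106 mm above the bench), outer end 85 mm from the axis. The brass valve body below it is up to 78 mm high, within 42 mm of the axis; free room under the outer half of the lever.
- fresh1: Fresh filter cartridge standing on the bench; may be absent. Blue block 36 (x) x 48 (y) x 34 mm high, white band; on top a white grip rib 28 (x) x 12 (y) x 24 mm tall, centred; 58 mm in all, about 0.11 kg. Origin: centre of underside, z up. Fits a bay either way round, its x along the station's. Home: shoulder flush with the block's top, origin at the bay's point.
- fresh2: Fresh filter cartridge standing on the bench; may be absent. Blue block 36 (x) x 48 (y) x 34 mm high, white band; on top a white grip rib 28 (x) x 12 (y) x 24 mm tall, centred; 58 mm in all, about 0.11 kg. Origin: centre of underside, z up. Fits a bay either way round, its x along the station's. Home: shoulder flush with the block's top, origin at the bay's point.
- fresh3: Fresh filter cartridge standing on the bench; may be absent. Blue block 36 (x) x 48 (y) x 34 mm high, white band; on top a white grip rib 28 (x) x 12 (y) x 24 mm tall, centred; 58 mm in all, about 0.11 kg. Origin: centre of underside, z up. Fits a bay either way round, its x along the station's. Home: shoulder flush with the block's top, origin at the bay's point.
- fresh4: Fresh filter cartridge standing on the bench; may be absent. Blue block 36 (x) x 48 (y) x 34 mm high, white band; on top a white grip rib 28 (x) x 12 (y) x 24 mm tall, centred; 58 mm in all, about 0.11 kg. Origin: centre of underside, z up. Fits a bay either way round, its x along the station's. Home: shoulder flush with the block's top, origin at the bay's point.
- spent1: Spent filter cartridge, brown with a tan rib, same shape and frame as a fresh one; may be absent; if present it starts home in bay 1.
- spent2: Spent filter cartridge, brown with a tan rib, same shape and frame as a fresh one; may be absent; if present it starts home in bay 2.
- spent3: Spent filter cartridge, brown with a tan rib, same shape and frame as a fresh one; may be absent; if present it starts home in bay 3.
- spent4: Spent filter cartridge, brown with a tan rib, same shape and frame as a fresh one; may be absent; if present it starts home in bay 4.
- crate: Orange open waste crate fixed on the bench, 170 (its x) x 150 (its y) x 45 mm high, walls and floor 5 mm thick. Origin: centre of its underside. Room for two cartridges side by side along its x.
- paint_can: Bystander: paint can, 84 mm diameter, 110 mm tall. Origin at its underside.
- jar: Bystander: glass jar, 60 mm diameter, 80 mm tall. Origin at its underside.
- tape: Bystander: roll of grey tape lying flat, 90 mm diameter, 25 mm tall.
- wrench: Bystander: steel wrench lying flat.
- screwdriver: Bystander: screwdriver lying flat.
- coupling: Bystander: copper pipe coupling standing upright, 34 mm diameter, 35 mm tall.
There are look-alikes about, which are no part of the job. There is more than one size of the part that bears valve; the job needs the larger. Leave any green look-alike of the fresh2 alone.

How it is judged:
On the way, in this order (a step that is already met when the one before it is completed fails the run):
1. the supply lever is turned fully off (value of joint valve above 1.45 rad), for 0.2 s.
2. with the supply off, every spent cartridge lies in the crate and every fresh one is flush in a bay ((horizontal distance between fresh1 and bay1 below 0.006 m or horizontal distance between fresh1 and bay2 below 0.006 m or horizontal distance between fresh1 and bay3 below 0.006 m or horizontal distance between fresh1 and bay4 below 0.006 m) and z of each of fresh1, fresh2, fresh3, fresh4 in the frame of station below 0.0125 m and angle between each of fresh1, fresh2, fresh3, fresh4's own z axis and vertical below 0.08 rad and (horizontal distance between fresh2 and bay1 below 0.006 m or horizontal distance between fresh2 and bay2 below 0.006 m or horizontal distance between fresh2 and bay3 below 0.006 m or horizontal distance between fresh2 and bay4 below 0.006 m) and (horizontal distance between fresh3 and bay1 below 0.006 m or horizontal distance between fresh3 and bay2 below 0.006 m or horizontal distance between fresh3 and bay3 below 0.006 m or horizontal distance between fresh3 and bay4 below 0.006 m) and (horizontal distance between fresh4 and bay1 below 0.006 m or horizontal distance between fresh4 and bay2 below 0.006 m or horizontal distance between fresh4 and bay3 below 0.006 m or horizontal distance between fresh4 and bay4 below 0.006 m) and x of spent1 in the frame of crate between -0.08 and 0.08 m and y of spent1 in the frame of crate between -0.07 and 0.07 m and z of each of spent1, spent2, spent3, spent4 in the frame of crate below 0.04 m and x of spent2 in the frame of crate between -0.08 and 0.08 m and y of spent2 in the frame of crate between -0.07 and 0.07 m and x of spent3 in the frame of crate between -0.08 and 0.08 m and y of spent3 in the frame of crate between -0.07 and 0.07 m and x of spent4 in the frame of crate between -0.08 and 0.08 m and y of spent4 in the frame of crate between -0.07 and 0.07 m and value of joint valve above 1.45 rad), for 0.2 s.
3. with the supply still off, the keeper bar is shut past its catch (value of joint bar below 0.03 rad and value of joint valve above 1.45 rad), for 0.2 s.
At the end, for the whole second after the job is handed in: Fresh cartridges home in bays (within 6 mm of centre, at most 2.5 mm proud, upright within 0.08 rad); spent ones on the crate floor (origin under 40 mm above the crate underside); bar within 0.03 rad of shut; lever within 0.12 rad of on; all at rest ((horizontal distance between fresh1 and bay1 below 0.006 m or horizontal distance between fresh1 and bay2 below 0.006 m or horizontal distance between fresh1 and bay3 below 0.006 m or horizontal distance between fresh1 and bay4 below 0.006 m) and z of each of fresh1, fresh2, fresh3, fresh4 in the frame of station below 0.0125 m and angle between each of fresh1, fresh2, fresh3, fresh4's own z axis and vertical below 0.08 rad and (horizontal distance between fresh2 and bay1 below 0.006 m or horizontal distance between fresh2 and bay2 below 0.006 m or horizontal distance between fresh2 and bay3 below 0.006 m or horizontal distance between fresh2 and bay4 below 0.006 m) and (horizontal distance between fresh3 and bay1 below 0.006 m or horizontal distance between fresh3 and bay2 below 0.006 m or horizontal distance between fresh3 and bay3 below 0.006 m or horizontal distance between fresh3 and bay4 below 0.006 m) and (horizontal distance between fresh4 and bay1 below 0.006 m or horizontal distance between fresh4 and bay2 below 0.006 m or horizontal distance between fresh4 and bay3 below 0.006 m or horizontal distance between fresh4 and bay4 below 0.006 m) and x of spent1 in the frame of crate between -0.08 and 0.08 m and y of spent1 in the frame of crate between -0.07 and 0.07 m and z of each of spent1, spent2, spent3, spent4 in the frame of crate below 0.04 m and x of spent2 in the frame of crate between -0.08 and 0.08 m and y of spent2 in the frame of crate between -0.07 and 0.07 m and x of spent3 in the frame of crate between -0.08 and 0.08 m and y of spent3 in the frame of crate between -0.07 and 0.07 m and x of spent4 in the frame of crate between -0.08 and 0.08 m and y of spent4 in the frame of crate between -0.07 and 0.07 m and value of joint bar below 0.03 rad and value of joint valve below 0.12 rad and linear speed of each of fresh1, fresh2, fresh3, fresh4, spent1, spent2, spent3, spent4 below 0.02 m/s and velocity of joint each of bar, valve below 0.05 rad/s); the robot touches nothing.
It fails at once if a spent cartridge was out of its bay while the supply was not off and the keeper bar not yet shut (value of joint valve below 1.2 rad and value of joint bar above 0.1 rad and distance of any of spent1, spent2, spent3, spent4 from where it was at the start of the episode above 0.03 m).
It fails at once if another thing on the bench was pushed about (distance of any of paint_can, jar, tape, wrench, screwdriver, coupling from where it was at the start of the episode above 0.08 m).
Of fresh1, fresh2, fresh3, fresh4 only 2 to 3 are there at a start; the rules pass over those that are not, and their reading is None.
Of spent1, spent2, spent3, spent4 only 1 to 2 are there at a start; the rules pass over those that are not, and their reading is None.
At some moment in a run one of fresh1, fresh2, fresh3, fresh4 may be knocked a few centimetres aside while the robot is not near it.
Once in a run the grip may slacken for a moment while it holds something.
It also fails if it takes over 210 s, if anything falls off the work surface, if the arm or the gripper's body presses on something with over 40 N, if the wrist force passes 120 N, or if a joint passes its speed limit or range.

## Working session

There is one attempt and no reset: what is moved stays moved. The work goes in short steps, Python scripts to look and compute and a tool call to move; the robot and the scene stay as the last step left them, time stands still between calls to the robot, and variables do not carry over. Pictures are saved under pics/ and viewed, and the job is handed in when it is done.

Besides the shell and the picture viewer there is one more tool, called after "Emit:" by a JSON object that holds its "name" and its "arguments", one argument or row to a line. jog_arm: Moves the arm, as the interface text tells. Its arguments: {"type":"object","properties":{"increments":{"type":"array","items":{"type":"object","properties":{"wx":{"type":"number"},"wy":{"type":"number"},"wz":{"type":"number"},"x":{"type":"number"},"y":{"type":"number"},"z":{"type":"number"},"claw":{"type":"number"}}}},"squeeze":{"type":"number"}},"required":["increments"]}

```bash
ls; mkdir -p pics; cat > h.py <<'E'
import numpy as np, cv2
from workcell import bot
def snap(name,fn):
    f=bot.grab_frame(name); cv2.imwrite(fn,f['pixels'][:,:,::-1]); np.save(fn[:-4]+'.npy',{k:f[k] for k in f},allow_pickle=True); return f
def load(fn): return np.load(fn,allow_pickle=True).item()
def rot(o):
    o=np.array(o,float)
    if o.shape==(3,3): return o
    from scipy.spatial.transform import Rotation as R
    if o.size==3: return R.from_euler('xyz',o).as_matrix()
    raise Exception(o)
def px(f,u,v,z):
    F=200/np.tan(np.radians(f['fov_y'])/2)
    d=rot(f['orientation'])@np.array([(u-f['cx'])/F,(v-f['cy'])/F,1.]); o=np.array(f['origin'])
    return o+d*(z-o[2])/d[2]
def proj(f,p):
    F=200/np.tan(np.radians(f['fov_y'])/2)
    c=rot(f['orientation']).T@(np.array(p)-np.array(f['origin'])); return f['cx']+F*c[0]/c[2], f['cy']+F*c[1]/c[2]
E
python3 - <<'E'
from h import *
print(bot.observe())
for n in('side','top','wrist'):
    f=snap(n,f'pics/{n}0.png'); print(n,{k:f[k] for k in f if k!='pixels'})
E
```

```text
pics
{'clock': 0.0, 'qpos': array([ 1.26383964,  0.52205215, -0.03635344,  1.60001777,  0.02119211,
        1.02110156, -0.11280183]), 'qd': array([ 1.04203554e-03, -5.38261198e-04,  3.82255153e-04, -3.54125052e-04,
       -5.34365836e-06, -4.99977108e-04, -7.86977942e-04]), 'joint_efforts': array([-1.19516029e-03, -9.27091670e+01,  1.97974026e+00, -3.69934058e+01,
        1.78511767e-02,  8.08464159e-03, -9.64827927e-05]), 'position': array([ 0.14649195, -0.60722869,  0.23069818]), 'tool_rot': array([ 3.14152643e+00,  1.19239790e-03, -1.33403285e+00]), 'force': array([-0.82455668, -0.75558667,  0.90705191]), 'moment': array([0.01270271, 0.03626597, 0.05990343]), 'grip_width': 0.08553909651164558}
side {'fov_y': 49.33350911521342, 'cx': 317.71408156666644, 'cy': 198.9090425606776, 'origin': array([ 0.50703322, -0.85366412,  1.0644007 ]), 'orientation': array([-2.40608458,  0.00399651, -0.11000921])}
top {'fov_y': 42.8695792483862, 'cx': 318.42392290284977, 'cy': 197.5624293956839, 'origin': array([0.28787654, 0.00396672, 1.76701501]), 'orientation': array([-2.96903321, -0.00426191, -1.59293003])}
wrist {'fov_y': 68.16388734570974, 'cx': 316.9056058807807, 'cy': 200.76764990865314, 'origin': array([ 0.20994408, -0.59195373,  0.37210489]), 'orientation': array([ 2.87922798e+00,  1.70135004e-03, -1.33373749e+00])}
```

View pics/side0.png

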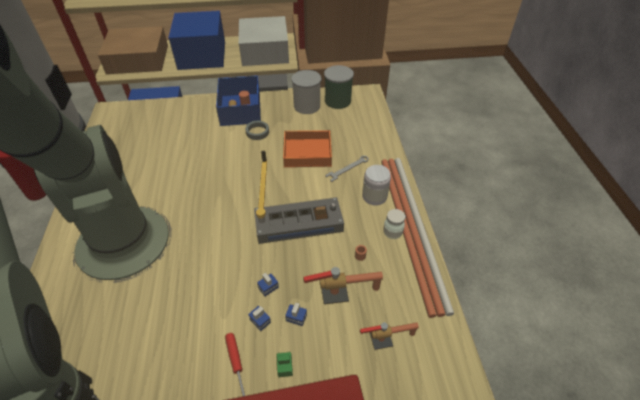

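View pics/top0.png

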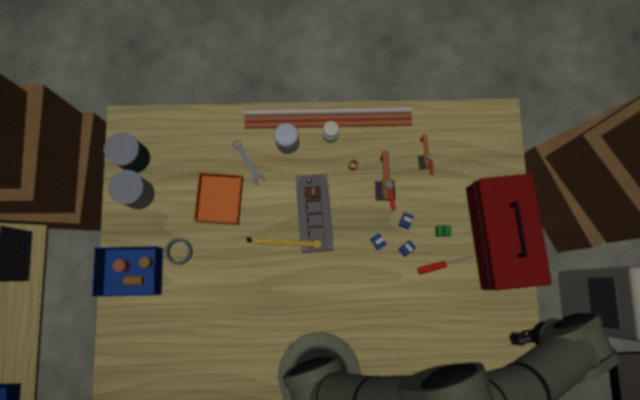

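View pics/wrist0.png

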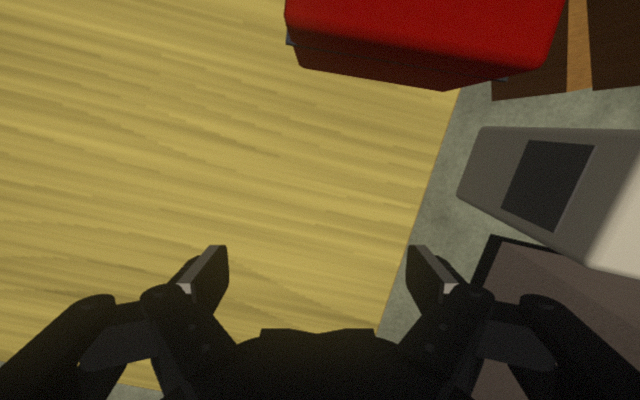

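```bash
python3 - <<'E'
from h import *
a=cv2.imread('pics/side0.png'); cv2.imwrite('pics/s0a.png',cv2.resize(a[180:380,200:440],None,fx=3.2,fy=3,interpolation=cv2.INTER_CUBIC))
a=cv2.imread('pics/top0.png'); cv2.imwrite('pics/t0a.png',cv2.resize(a[120:280,240:470],None,fx=3.4,fy=3.4,interpolation=cv2.INTER_CUBIC))
f=load('pics/top0.npy')
for n,u,v,z in [('jointpivot big',388,187,.106),('levertip',393,209,.1),('fA',407,220,.03),('fB',378,241,.03),('fC',407,248,.03),('stA',301,177,.044),('stB',325,177,.044),('stC',302,251,.044),('stD',333,249,.044),('knob',249,239,.124),('barpiv',317,244,.08),('crate tl',197,175,.045),('crtr',242,177,.045),('crbl',195,222,.045),('crbr',239,224,.045)]: print(n,px(f,u,v,z).round(3))
E
```

```text
jointpivot big [ 0.608 -0.242  0.106]
levertip [ 0.534 -0.256  0.1  ]
fA [ 0.506 -0.313  0.03 ]
fB [ 0.436 -0.21   0.03 ]
fC [ 0.41  -0.308  0.03 ]
stA [0.661 0.049 0.044]
stB [ 0.66  -0.034  0.044]
stC [0.406 0.049 0.044]
stD [ 0.411 -0.055  0.044]
knob [0.443 0.218 0.124]
barpiv [ 0.426 -0.002  0.08 ]
crate tl [0.676 0.408 0.045]
crtr [0.665 0.252 0.045]
crbl [0.512 0.411 0.045]
crbr [0.502 0.262 0.045]
```

View pics/s0a.png

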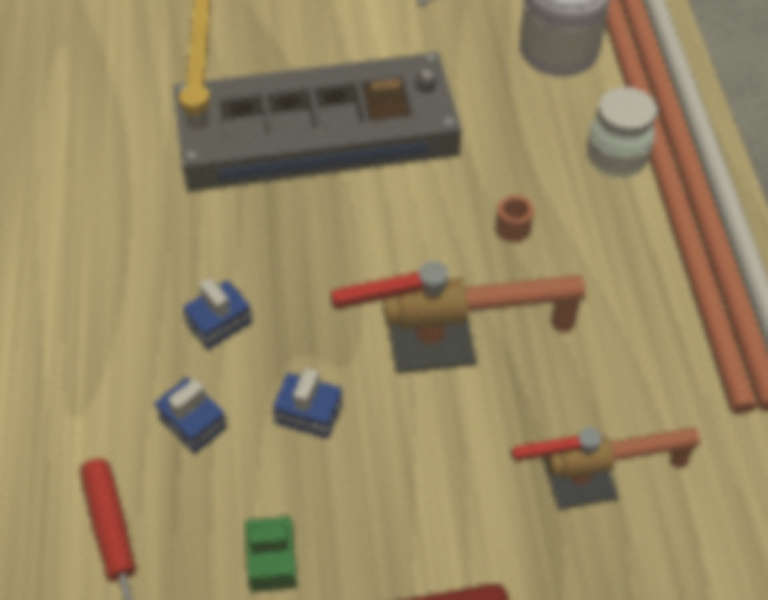

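View pics/t0a.png

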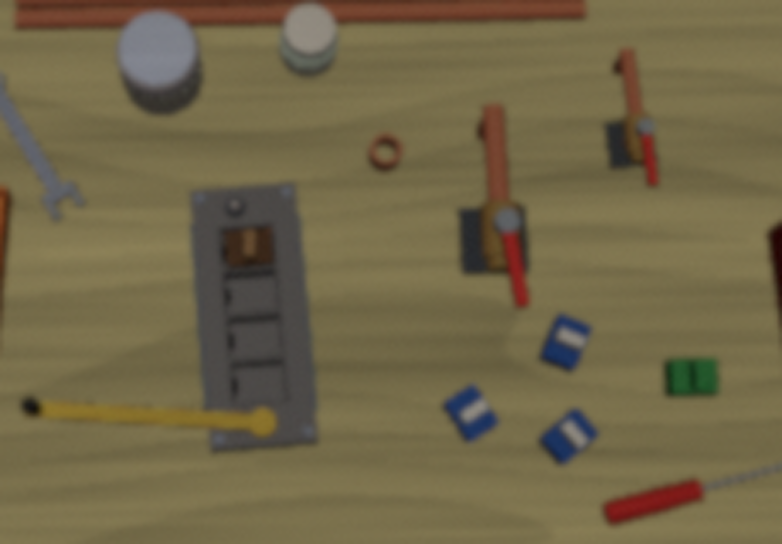

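```bash
cat >> h.py <<'E'
from scipy.spatial.transform import Rotation as Rn
def go(p,yaw):
    s=bot.observe(); R=rot(s['tool_rot']); d=R.T@(np.array(p)-s['position'])*100
    Rt=Rn.from_euler('xyz',[np.pi,0,yaw]).as_matrix(); w=np.degrees(Rn.from_matrix(R.T@Rt).as_rotvec())
    print('at',s['position'].round(4),'yaw',s['tool_rot'][2].round(3),'t',round(s['clock'],2),'F',s['force'].round(1),'| xyz',d.round(2),'w',w.round(2),'rows>=',int(np.ceil(max(np.linalg.norm(d)/6.25,np.linalg.norm(w)/10.7))))
E
python3 -c "
from h import *
go([.5,-.15,.4],-1.57)"
```

```text
at [ 0.1465 -0.6073  0.2309] yaw -1.334 t 0.15 F [-0.5 -0.1  0.7] | xyz [-36.18 -45.09 -16.88] w [1.000e-02 5.000e-02 1.352e+01] rows>= 10
```

Emit:
{"name": "jog_arm", "arguments": {
  "increments": [
    {"x":-18,"y":-22.5,"z":-16,"wz":6,"claw":0},
    {"x":-18,"y":-22.5,"z":-16.9,"wz":6,"claw":0},
    {"x":-18,"y":-22.5,"z":-16.9,"wz":13.5,"claw":0},
    {"x":-18,"y":-22.5,"z":-16.9,"wz":13.5,"claw":0},
    {"x":-36.2,"y":-45.1,"z":-16.9,"wz":13.5,"claw":0},
    {"x":-36.2,"y":-45.1,"z":-16.9,"wz":13.5,"claw":0},
    {"x":-36.2,"y":-45.1,"z":-16.9,"wz":13.5,"claw":0},
    {"x":-36.2,"y":-45.1,"z":-16.9,"wz":13.5,"claw":0},
    {"x":-36.2,"y":-45.1,"z":-16.9,"wz":13.5,"claw":0},
    {"x":-36.2,"y":-45.1,"z":-16.9,"wz":13.5,"claw":0}
  ]
}}

```text
schema error: expected keys wx, wy, wz, x, y, z, claw
```

```bash
python3 -c "
from h import *
go([.5,-.15,.4],-1.57)
f=snap('wrist','pics/w1.png'); print(f['origin'],f['orientation'])"
```

```text
at [ 0.1465 -0.6073  0.2309] yaw -1.334 t 0.15 F [-0.5 -0.1  0.7] | xyz [-36.18 -45.09 -16.88] w [1.000e-02 5.000e-02 1.352e+01] rows>= 10
[ 0.2099505  -0.59197946  0.37218279] [ 2.87923915e+00  1.54589175e-03 -1.33374217e+00]
```

View pics/w1.png

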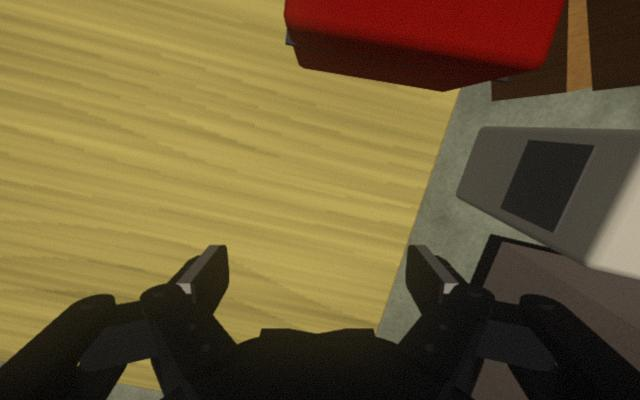

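All keys required in each row.

Emit:
{"name": "jog_arm", "arguments": {
  "increments": [
    {"x":-18,"y":-22.5,"z":-16.9,"wx":0,"wy":0,"wz":13.5,"claw":0},
    {"x":-18,"y":-22.5,"z":-16.9,"wx":0,"wy":0,"wz":13.5,"claw":0},
    {"x":-18,"y":-22.5,"z":-16.9,"wx":0,"wy":0,"wz":13.5,"claw":0},
    {"x":-18,"y":-22.5,"z":-16.9,"wx":0,"wy":0,"wz":13.5,"claw":0},
    {"x":-36.2,"y":-45.1,"z":-16.9,"wx":0,"wy":0,"wz":13.5,"claw":0},
    {"x":-36.2,"y":-45.1,"z":-16.9,"wx":0,"wy":0,"wz":13.5,"claw":0},
    {"x":-36.2,"y":-45.1,"z":-16.9,"wx":0,"wy":0,"wz":13.5,"claw":0},
    {"x":-36.2,"y":-45.1,"z":-16.9,"wx":0,"wy":0,"wz":13.5,"claw":0},
    {"x":-36.2,"y":-45.1,"z":-16.9,"wx":0,"wy":0,"wz":13.5,"claw":0},
    {"x":-36.2,"y":-45.1,"z":-16.9,"wx":0,"wy":0,"wz":13.5,"claw":0}
  ]
}}

```text
clock: 1.45
position: [0.5011, -0.1477, 0.4005]
tool_rot: [-3.141, 0.001, -1.569]
force: [0.4, -1.4, -0.6]
grip_width: 0.0002
```

```bash
python3 -c "
from h import *
go([.5,-.15,.4],-1.57)
f=snap('wrist','pics/w1.png'); print(f['origin'],f['orientation'])"
```

```text
at [ 0.5011 -0.1477  0.4005] yaw -1.569 t 1.45 F [ 0.4 -1.4 -0.6] | xyz [0.23 0.11 0.05] w [-0.01  0.04  0.07] rows>= 1
[ 0.56629925 -0.14744992  0.54184763] [ 2.87930087e+00  1.10874146e-03 -1.56851761e+00]
```

View pics/w1.png

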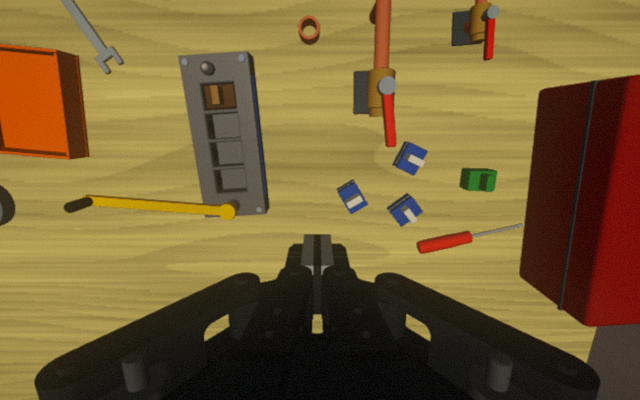

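```bash
python3 - <<'E'
import cv2
a=cv2.imread('pics/w1.png')
cv2.imwrite('pics/w1a.png',cv2.resize(a[40:225,50:280],None,fx=3.4,fy=3.2,interpolation=cv2.INTER_CUBIC))
cv2.imwrite('pics/w1b.png',cv2.resize(a[0:240,320:510],None,fx=4,fy=2.5,interpolation=cv2.INTER_CUBIC))
E
```

```text
(no output)
```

View pics/w1a.png

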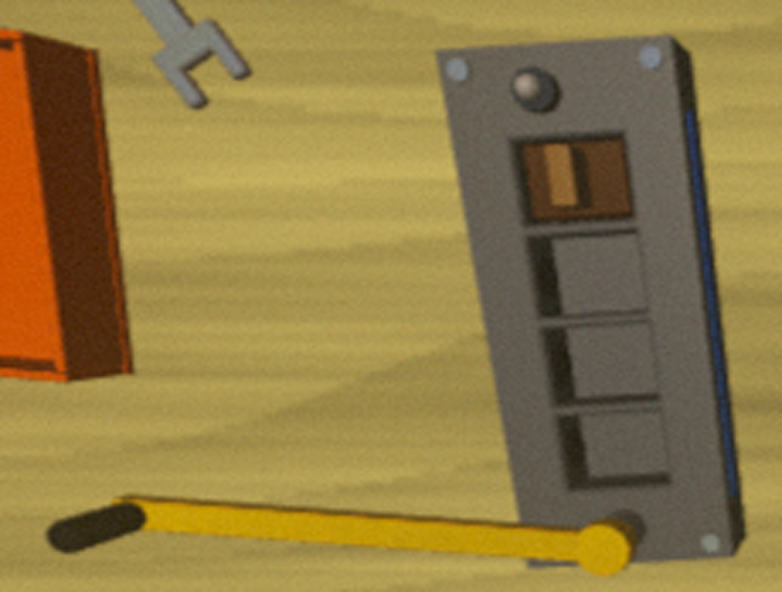

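View pics/w1b.png

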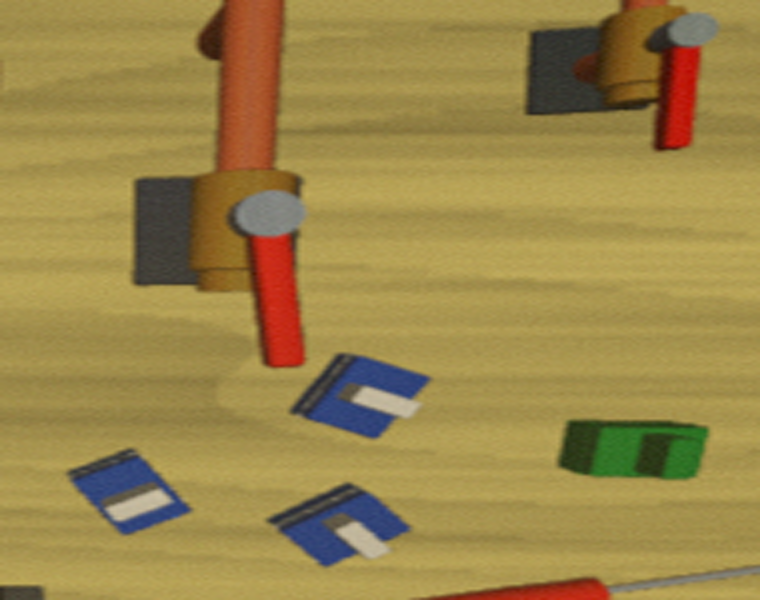

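```bash
python3 - <<'E'
from h import *
f=load('pics/w1.npy')
a=lambda L,z:np.array([px(f,50+u/3.4,40+v/3.2,z) for u,v in L])[:,:2]
b=lambda L,z:np.array([px(f,320+u/4,v/2.5,z) for u,v in L])[:,:2]
def show(n,P):
    r=cv2.minAreaRect((P*1000).astype(np.float32)); print(n,P.round(4).tolist(),'mean',P.mean(0).round(4),'size',np.round(r[1],1),'ang',round(r[2],1))
st=a([(437,52),(670,37),(735,555),(528,567)],.044); show('station',st)
d=(st[0]+st[1]-st[2]-st[3]);print('yaw',np.arctan2(d[1],d[0]))
show('bay4',a([(512,138),(625,131),(635,218),(527,225)],.044))
show('bay1',a([(555,412),(660,405),(670,478),(570,487)],.044))
print('catch',a([(533,88)],.065),'pivot',a([(603,548)],.084))
print('knob',a([(68,538)],.124))
show('FB rib',b([(104,510),(162,487),(173,500),(116,522)],.058))
show('FA rib',b([(352,397),(365,386),(421,405),(409,418)],.058))
show('FC rib',b([(333,527),(350,515),(390,548),(373,557)],.058))
print('pivot',b([(270,213)],.112),'tip',b([(268,365),(303,364)],.106))
print('pipe',b([(224,0),(282,0),(216,165),(272,170)],.06))
show('crate inner? top rim',np.array([px(f,u,v,.045)[:2] for u,v in [(78,52),(88,157)]]))
g=load('pics/top0.npy')
print('crate',[px(g,u,v,.045).round(3) for u,v in [(199,174),(243,175),(240,224),(195,223)]])
E
```

```text
station [[0.6629, 0.0667], [0.6697, -0.0394], [0.4093, -0.0577], [0.402, 0.0504]] mean [0.536 0.005] size [261.4 108.4] ang 3.8
yaw 0.06649307934003042
bay4 [[0.6242, 0.0366], [0.6275, -0.0161], [0.5866, -0.0179], [0.5832, 0.0335]] mean [0.6054 0.009 ] size [41.1 52.7] ang 3.6
bay1 [[0.4884, 0.0287], [0.4922, -0.0239], [0.4527, -0.0266], [0.4476, 0.0247]] mean [0.4702 0.0007] size [41.  52.7] ang 5.6
catch [[0.64352314 0.0174213 ]] pivot [[ 0.42542345 -0.00221313]]
knob [[0.4419422  0.21688969]]
FB rib [[0.4308, -0.1967], [0.447, -0.2207], [0.4379, -0.2257], [0.4223, -0.202]] mean [ 0.4345 -0.2113] size [10.3 29.1] ang 33.4
FA rib [[0.5077, -0.2957], [0.5148, -0.3004], [0.5025, -0.3244], [0.494, -0.3203]] mean [ 0.5048 -0.3102] size [28.1  9.5] ang 60.8
FC rib [[0.419, -0.2949], [0.4276, -0.3014], [0.404, -0.3206], [0.3974, -0.3139]] mean [ 0.412  -0.3077] size [30.9 10.6] ang 41.3
pivot [[ 0.61415328 -0.24303451]] tip [[ 0.53199503 -0.24895895]
 [ 0.53259846 -0.26163633]]
pipe [[ 0.73383667 -0.23087489]
 [ 0.73387585 -0.25156456]
 [ 0.64694398 -0.23257011]
 [ 0.64421021 -0.25379259]]
crate inner? top rim [[0.6683, 0.2199], [0.5078, 0.2364]] mean [0.5881 0.2282] size [161.3   0. ] ang 174.1
crate [array([0.679, 0.401, 0.045]), array([0.672, 0.249, 0.045]), array([0.502, 0.258, 0.045]), array([0.509, 0.411, 0.045])]
```

```bash
python3 - <<'E'
from h import *
go([.5497-.002,-.217,.2],-1.57)
go([.5497-.002,-.217,.094],-1.57)
c=np.array([.614,-.243])
R=rot([np.pi,0,-1.57])
s=np.array([.5477,-.217])
for phi in [190,200,210,220,230,240,250,260,268,272]:
    p=np.radians(phi); q=c+.065*np.array([np.cos(p),np.sin(p)])-.019*np.array([-np.sin(p),np.cos(p)])
    d=R.T@np.append(q-s,0)*100; print(phi,q.round(4),d.round(2))
E
```

```text
at [ 0.5044 -0.1417  0.4009] yaw -1.563 t 1.5 F [-0.4  8.9 -1.6] | xyz [ 7.63 -4.23 20.07] w [-0.1   0.19  0.42] rows>= 4
at [ 0.5044 -0.1417  0.4009] yaw -1.563 t 1.5 F [-0.4  8.9 -1.6] | xyz [ 7.66 -4.22 30.67] w [-0.1   0.19  0.42] rows>= 6
190 [ 0.5467 -0.2356] [1.86 0.1  0.  ]
200 [ 0.5464 -0.2474] [3.04 0.13 0.  ]
210 [ 0.5482 -0.259 ] [ 4.2  -0.05 -0.  ]
220 [ 0.552  -0.2702] [ 5.32 -0.43 -0.  ]
230 [ 0.5577 -0.2806] [ 6.36 -0.99 -0.  ]
240 [ 0.565  -0.2898] [ 7.28 -1.73 -0.  ]
250 [ 0.5739 -0.2976] [ 8.06 -2.62 -0.  ]
260 [ 0.584  -0.3037] [ 8.67 -3.62 -0.  ]
268 [ 0.5927 -0.3073] [ 9.03 -4.5  -0.  ]
272 [ 0.5973 -0.3086] [ 9.17 -4.95 -0.  ]
```

Emit:
{"name": "jog_arm", "arguments": {
  "increments": [
    {"x":7.6,"y":-4.2,"z":12,"wx":0,"wy":0,"wz":0,"claw":0},
    {"x":7.6,"y":-4.2,"z":17,"wx":0,"wy":0,"wz":0,"claw":0},
    {"x":7.6,"y":-4.2,"z":22,"wx":0,"wy":0,"wz":0,"claw":0},
    {"x":7.6,"y":-4.2,"z":27,"wx":0,"wy":0,"wz":0,"claw":0},
    {"x":7.6,"y":-4.2,"z":30,"wx":0,"wy":0,"wz":0,"claw":0},
    {"x":7.6,"y":-4.2,"z":30.5,"wx":0,"wy":0,"wz":0,"claw":0},
    {"x":7.6,"y":-4.2,"z":30.5,"wx":0,"wy":0,"wz":0,"claw":0},
    {"x":7.6,"y":-4.2,"z":30.5,"wx":0,"wy":0,"wz":0,"claw":0}
  ]
}}

```text
clock: 2.5
position: [0.5488, -0.2168, 0.0983]
tool_rot: [-3.137, 0.002, -1.563]
force: [0.4, 0.8, 0.5]
grip_width: -0.0003
```

```bash
python3 - <<'E'
from h import *
go([.5497-.002,-.217,.094],-1.57)
f=snap('wrist','pics/w2.png')
E
```

```text
at [ 0.5488 -0.2168  0.0983] yaw -1.563 t 2.5 F [0.4 0.8 0.5] | xyz [0.02 0.11 0.43] w [-0.29  0.12  0.42] rows>= 1
```

View pics/w2.png

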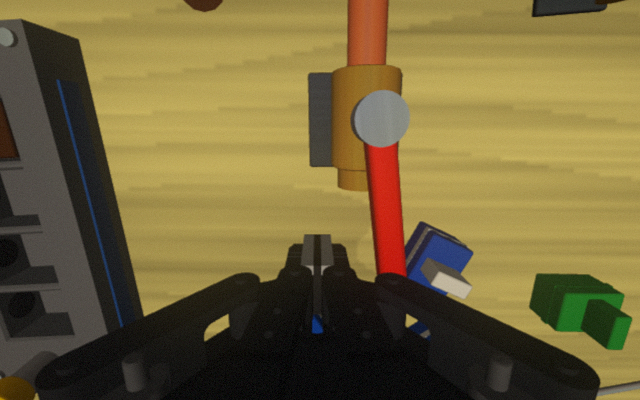

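Emit:
{"name": "jog_arm", "arguments": {
  "increments": [
    {"x":1.9,"y":0.2,"z":0.4,"wx":0,"wy":0,"wz":0,"claw":0},
    {"x":3.0,"y":0.2,"z":0.4,"wx":0,"wy":0,"wz":0,"claw":0},
    {"x":4.2,"y":0,"z":0.4,"wx":0,"wy":0,"wz":0,"claw":0},
    {"x":5.3,"y":-0.3,"z":0.4,"wx":0,"wy":0,"wz":0,"claw":0},
    {"x":6.4,"y":-0.9,"z":0.4,"wx":0,"wy":0,"wz":0,"claw":0},
    {"x":7.3,"y":-1.6,"z":0.4,"wx":0,"wy":0,"wz":0,"claw":0},
    {"x":8.1,"y":-2.5,"z":0.4,"wx":0,"wy":0,"wz":0,"claw":0},
    {"x":8.7,"y":-3.5,"z":0.4,"wx":0,"wy":0,"wz":0,"claw":0},
    {"x":9.0,"y":-4.2,"z":0.4,"wx":0,"wy":0,"wz":0,"claw":0},
    {"x":9.1,"y":-4.4,"z":0.4,"wx":0,"wy":0,"wz":0,"claw":0}
  ]
}}

```text
clock: 3.8
position: [0.5939, -0.3074, 0.094]
tool_rot: [-3.137, 0.002, -1.563]
force: [-1.1, 1.7, -0.6]
grip_width: -0.0003
```

```bash
python3 - <<'E'
from h import *
go([.5973,-.3086,.094],-1.57)
f=snap('wrist','pics/w3.png')
E
```

```text
at [ 0.5939 -0.3074  0.094 ] yaw -1.563 t 3.8 F [-1.1  1.7 -0.6] | xyz [ 0.12 -0.34  0.  ] w [-0.29  0.12  0.43] rows>= 1
```

View pics/w3.png

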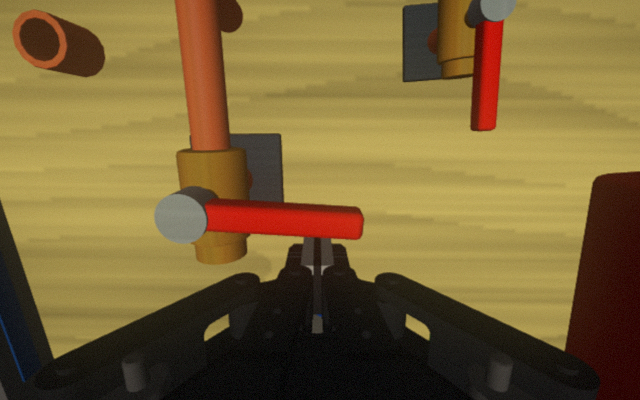

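Emit:
{"name": "jog_arm", "arguments": {
  "increments": [
    {"x":0,"y":-0.4,"z":0,"wx":0,"wy":0,"wz":0,"claw":0},
    {"x":0,"y":-0.6,"z":0,"wx":0,"wy":0,"wz":0,"claw":0},
    {"x":0,"y":-0.8,"z":0,"wx":0,"wy":0,"wz":0,"claw":0}
  ]
}}

```text
clock: 4.22
position: [0.5994, -0.3079, 0.0939]
tool_rot: [3.142, 0.002, -1.563]
force: [-23.7, 2.2, 13.3]
grip_width: -0.0001
```

Emit:
{"name": "jog_arm", "arguments": {
  "increments": [
    {"x":0,"y":2.5,"z":0,"wx":0,"wy":0,"wz":0,"claw":0},
    {"x":0,"y":3,"z":-5,"wx":0,"wy":0,"wz":0,"claw":0},
    {"x":0,"y":3,"z":-11,"wx":0,"wy":0,"wz":0,"claw":0},
    {"x":0,"y":3,"z":-11,"wx":0,"wy":0,"wz":0,"claw":0}
  ]
}}

```text
clock: 4.72
position: [0.5716, -0.3092, 0.209]
tool_rot: [-3.134, -0.001, -1.564]
force: [0.5, -0.0, -1.5]
grip_width: 0.0002
```

```bash
python3 - <<'E'
from h import *
f=snap('wrist','pics/w4.png')
go([.58,.009,.2],-1.504)
E
```

```text
at [ 0.5705 -0.3087  0.2063] yaw -1.563 t 4.78 F [-0.2  0.  -0.8] | xyz [-31.76  -1.18   0.64] w [-0.23 -0.   -3.4 ] rows>= 6
```

View pics/w4.png

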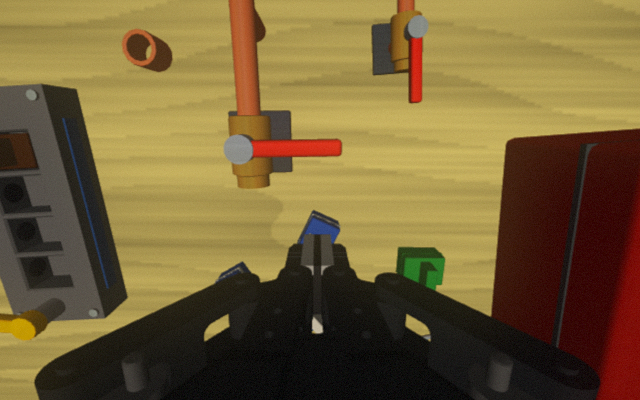

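Emit:
{"name": "jog_arm", "arguments": {
  "increments": [
    {"x":-31.8,"y":-1.2,"z":-2,"wx":0,"wy":0,"wz":-3.4,"claw":50},
    {"x":-31.8,"y":-1.2,"z":-2,"wx":0,"wy":0,"wz":-3.4,"claw":50},
    {"x":-31.8,"y":-1.2,"z":-2,"wx":0,"wy":0,"wz":-3.4,"claw":50},
    {"x":-31.8,"y":-1.2,"z":-2,"wx":0,"wy":0,"wz":-3.4,"claw":50},
    {"x":-31.8,"y":-1.2,"z":-2,"wx":0,"wy":0,"wz":-3.4,"claw":50},
    {"x":-31.8,"y":-1.2,"z":-2,"wx":0,"wy":0,"wz":-3.4,"claw":50},
    {"x":-31.8,"y":-1.2,"z":-2,"wx":0,"wy":0,"wz":-3.4,"claw":50},
    {"x":-31.8,"y":-1.2,"z":-2,"wx":0,"wy":0,"wz":-3.4,"claw":50},
    {"x":-31.8,"y":-1.2,"z":-2,"wx":0,"wy":0,"wz":-3.4,"claw":50}
  ]
}}

```text
clock: 5.9
position: [0.5801, 0.0081, 0.2262]
tool_rot: [-3.138, -0.0, -1.506]
force: [0.4, 0.5, 0.1]
grip_width: 0.0427
```

```bash
python3 - <<'E'
from h import *
f=snap('wrist','pics/w5.png')
go([.605,.0095,.048],-1.504)
E
```

```text
at [0.5801 0.0083 0.2262] yaw -1.506 t 5.95 F [ 0.1 -0.7 -0.4] | xyz [ 0.03 -2.43 17.83] w [-0.22 -0.02 -0.09] rows>= 3
```

View pics/w5.png

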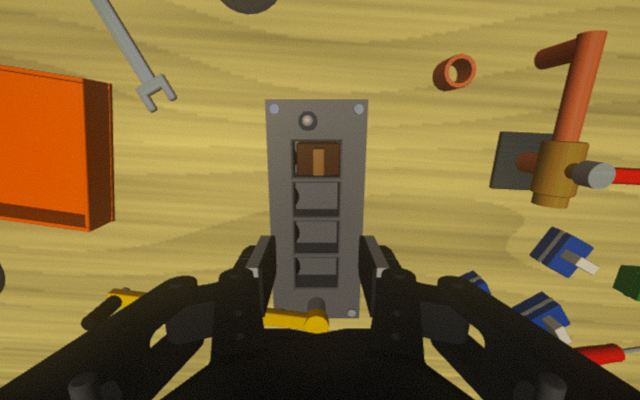

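```bash
python3 - <<'E'
from h import *
a=cv2.imread('pics/w5.png'); cv2.imwrite('pics/w5a.png',cv2.resize(a[90:330,250:390],None,fx=4,fy=2.5,interpolation=cv2.INTER_CUBIC))
E
```

```text
(no output)
```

View pics/w5a.png

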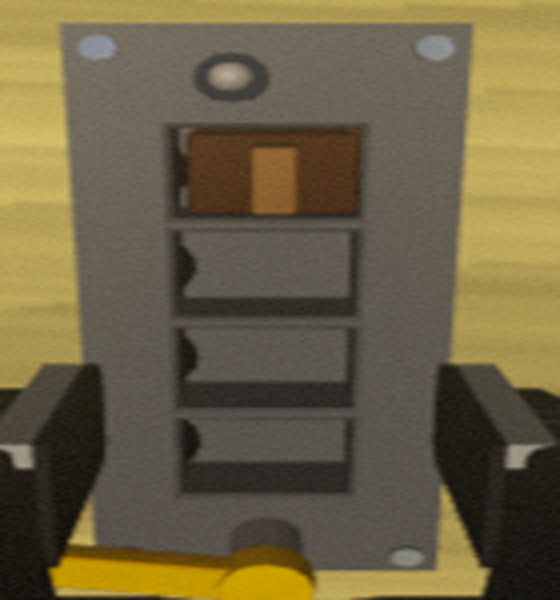

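```bash
python3 - <<'E'
from h import *
f=load('pics/w5.npy')
a=lambda L,z:np.array([px(f,250+u/4,90+v/2.5,z) for u,v in L])[:,:2]
for n,L,z in [('rib',[(251,147),(298,147),(298,213),(251,213)],.068),('bay4',[(165,124),(367,124),(362,221),(169,221)],.044),('bay3',[(171,227),(360,227),(357,318),(174,318)],.044),('bay2',[(175,324),(356,324),(353,409),(178,409)],.044),('bay1',[(178,416),(353,416),(350,494),(181,494)],.044),('station top',[(61,24),(471,24)],.044)]:
    P=a(L,z); print(n,P.round(4).tolist(),P.mean(0).round(4))
E
```

```text
rib [[0.6189, 0.015], [0.6197, 0.0033], [0.593, 0.0013], [0.5922, 0.0134]] [0.606  0.0082]
bay4 [[0.6251, 0.0389], [0.6287, -0.0153], [0.5865, -0.0175], [0.583, 0.0359]] [0.6058 0.0105]
bay3 [[0.5803, 0.0353], [0.5837, -0.0172], [0.5413, -0.02], [0.5379, 0.0325]] [0.5608 0.0076]
bay2 [[0.535, 0.0321], [0.5384, -0.0199], [0.4959, -0.0226], [0.4925, 0.0293]] [0.5155 0.0047]
bay1 [[0.4889, 0.0291], [0.4923, -0.0229], [0.4507, -0.0255], [0.4473, 0.0263]] [0.4698 0.0017]
station top [[0.6641, 0.0676], [0.671, -0.0387]] [0.6675 0.0144]
```

Emit:
{"name": "jog_arm", "arguments": {
  "increments": [
    {"x":0.1,"y":-2.55,"z":6,"wx":0,"wy":0,"wz":0,"claw":50},
    {"x":0.1,"y":-2.55,"z":12,"wx":0,"wy":0,"wz":0,"claw":50},
    {"x":0.1,"y":-2.55,"z":16,"wx":0,"wy":0,"wz":0,"claw":50},
    {"x":0.1,"y":-2.55,"z":17.8,"wx":0,"wy":0,"wz":0,"claw":50},
    {"x":0.1,"y":-2.55,"z":17.8,"wx":0,"wy":0,"wz":0,"claw":50},
    {"x":0.1,"y":-2.55,"z":17.8,"wx":0,"wy":0,"wz":0,"claw":50}
  ]
}}

```text
clock: 6.7
position: [0.6073, 0.0088, 0.05]
tool_rot: [-3.135, -0.0, -1.506]
force: [-1.0, -0.3, -0.9]
grip_width: 0.0427
```

```bash
python3 - <<'E'
from h import *
f=snap('wrist','pics/w6.png')
go([.606,.0085,.048],-1.504)
E
```

```text
at [0.6073 0.0089 0.0501] yaw -1.506 t 6.75 F [ 0.9  0.6 -0.3] | xyz [0.03 0.13 0.21] w [-0.36 -0.03 -0.1 ] rows>= 1
```

View pics/w6.png

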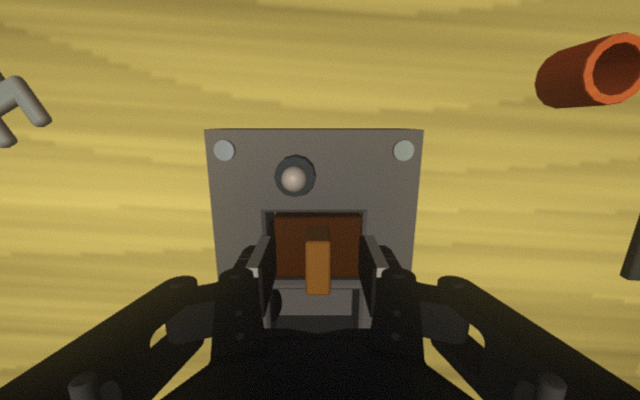

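Emit:
{"name": "jog_arm", "arguments": {
  "increments": [
    {"x":0,"y":0.1,"z":0.2,"wx":0,"wy":0,"wz":0,"claw":0},
    {"x":0,"y":0.1,"z":0.2,"wx":0,"wy":0,"wz":0,"claw":0},
    {"x":0,"y":0.1,"z":0.2,"wx":0,"wy":0,"wz":0,"claw":0},
    {"x":0,"y":0.1,"z":0.2,"wx":0,"wy":0,"wz":0,"claw":0},
    {"x":0,"y":0.1,"z":0.2,"wx":0,"wy":0,"wz":0,"claw":0}
  ],
  "squeeze": 70
}}

```text
clock: 7.38
position: [0.6068, 0.0086, 0.049]
tool_rot: [-3.134, -0.001, -1.506]
force: [-1.4, -1.2, 10.2]
grip_width: 0.0108
```

Emit:
{"name": "jog_arm", "arguments": {
  "increments": [
    {"x":0,"y":0,"z":-1.5,"wx":0,"wy":0,"wz":0,"claw":0},
    {"x":0,"y":0,"z":-3,"wx":0,"wy":0,"wz":0,"claw":0},
    {"x":0,"y":0,"z":-5,"wx":0,"wy":0,"wz":0,"claw":0},
    {"x":0,"y":0,"z":-8,"wx":0,"wy":0,"wz":0,"claw":0},
    {"x":0,"y":0,"z":-12,"wx":0,"wy":0,"wz":0,"claw":0},
    {"x":0,"y":0,"z":-12,"wx":0,"wy":0,"wz":0,"claw":0},
    {"x":0,"y":0,"z":-12,"wx":0,"wy":0,"wz":0,"claw":0}
  ]
}}

```text
clock: 8.25
position: [0.6057, 0.0085, 0.1694]
tool_rot: [-3.134, -0.001, -1.506]
force: [-0.8, 0.8, -1.5]
grip_width: 0.01
```

```bash
python3 - <<'E'
from h import *
f=snap('wrist','pics/w7.png')
go([.59,.33,.2],-1.6)
E
```

```text
at [0.6054 0.0085 0.1687] yaw -1.506 t 8.3 F [-0.3  0.5 -2.2] | xyz [-32.18  -0.56  -3.15] w [-0.39 -0.03  5.38] rows>= 6
```

View pics/w7.png

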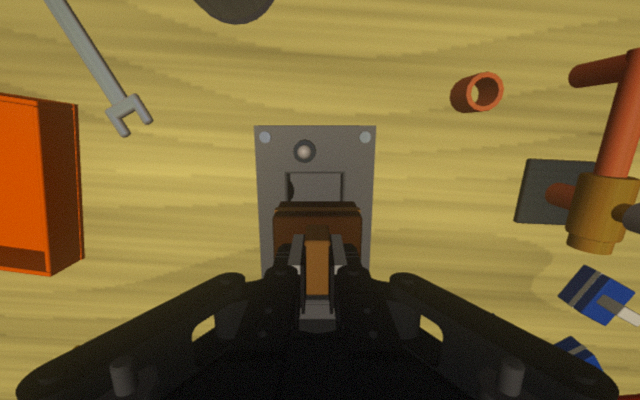

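Emit:
{"name": "jog_arm", "arguments": {
  "increments": [
    {"x":-32.2,"y":-0.5,"z":-2,"wx":0,"wy":0,"wz":5.4,"claw":0},
    {"x":-32.2,"y":-0.5,"z":-2,"wx":0,"wy":0,"wz":5.4,"claw":0},
    {"x":-32.2,"y":-0.5,"z":-2,"wx":0,"wy":0,"wz":5.4,"claw":0},
    {"x":-32.2,"y":-0.5,"z":-2,"wx":0,"wy":0,"wz":5.4,"claw":0},
    {"x":-32.2,"y":-0.5,"z":-2,"wx":0,"wy":0,"wz":5.4,"claw":0},
    {"x":-32.2,"y":-0.5,"z":-2,"wx":0,"wy":0,"wz":5.4,"claw":0},
    {"x":-32.2,"y":-0.5,"z":-2,"wx":0,"wy":0,"wz":5.4,"claw":0},
    {"x":-32.2,"y":-0.5,"z":-2,"wx":0,"wy":0,"wz":5.4,"claw":0},
    {"x":-32.2,"y":-0.5,"z":-2,"wx":0,"wy":0,"wz":5.4,"claw":0}
  ]
}}

```text
clock: 9.43
position: [0.59, 0.3286, 0.1884]
tool_rot: [-3.135, -0.001, -1.602]
force: [0.8, 0.4, -1.2]
grip_width: 0.0102
```

```bash
python3 - <<'E'
from h import *
f=snap('wrist','pics/w8.png')
go([.59,.33,.2],-1.6)
E
```

```text
at [0.5899 0.3289 0.1885] yaw -1.602 t 9.47 F [ 0.2 -0.5 -0.3] | xyz [-0.11 -0.01 -1.15] w [-0.39 -0.04 -0.11] rows>= 1
```

View pics/w8.png

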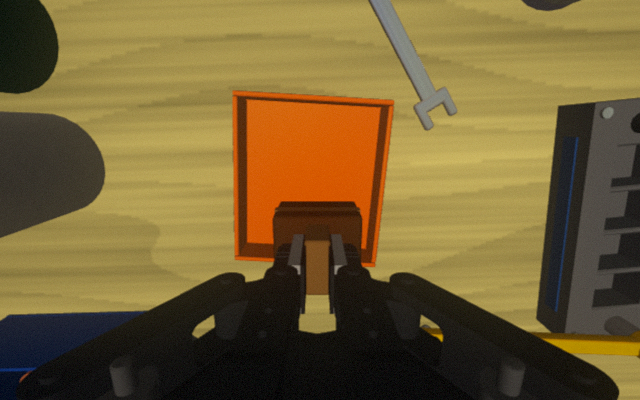

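```bash
python3 - <<'E'
from h import *
f=load('pics/w8.npy')
P=np.array([px(f,u,v,.045) for u,v in [(234,92),(393,101),(376,265),(236,260)]]); print(P.round(3),P.mean(0))
E
```

```text
[[0.684 0.401 0.045]
 [0.672 0.256 0.045]
 [0.508 0.269 0.045]
 [0.518 0.416 0.045]] [0.59544245 0.33568008 0.045     ]
```

Emit:
{"name": "jog_arm", "arguments": {
  "increments": [
    {"x":-0.5,"y":-0.3,"z":5,"wx":0,"wy":0,"wz":-1,"claw":0},
    {"x":-0.5,"y":-0.3,"z":9,"wx":0,"wy":0,"wz":-1,"claw":0},
    {"x":-0.5,"y":-0.3,"z":12,"wx":0,"wy":0,"wz":-1,"claw":0},
    {"x":-0.5,"y":-0.3,"z":13.6,"wx":0,"wy":0,"wz":-1,"claw":0},
    {"x":-0.5,"y":-0.3,"z":14.0,"wx":0,"wy":0,"wz":-1,"claw":0},
    {"x":-0.5,"y":-0.3,"z":14.1,"wx":0,"wy":0,"wz":-1,"claw":0},
    {"x":-0.5,"y":-0.3,"z":14.1,"wx":0,"wy":0,"wz":-1,"claw":0}
  ]
}}

```text
clock: 10.35
position: [0.5945, 0.3339, 0.0486]
tool_rot: [-3.133, 0.0, -1.585]
force: [0.3, 0.4, -0.6]
grip_width: 0.0101
```

Emit:
{"name": "jog_arm", "arguments": {
  "increments": [
    {"x":0,"y":0,"z":0,"wx":0,"wy":0,"wz":0,"claw":40},
    {"x":0,"y":0,"z":0,"wx":0,"wy":0,"wz":0,"claw":40},
    {"x":0,"y":0,"z":0,"wx":0,"wy":0,"wz":0,"claw":40},
    {"x":0,"y":0,"z":-2,"wx":0,"wy":0,"wz":0,"claw":40},
    {"x":0,"y":0,"z":-6,"wx":0,"wy":0,"wz":0,"claw":40},
    {"x":0,"y":0,"z":-12,"wx":0,"wy":0,"wz":0,"claw":40},
    {"x":0,"y":0,"z":-18,"wx":0,"wy":0,"wz":0,"claw":40},
    {"x":0,"y":0,"z":-18,"wx":0,"wy":0,"wz":0,"claw":40}
  ]
}}

```text
clock: 11.35
position: [0.5947, 0.3352, 0.2354]
tool_rot: [-3.126, 0.005, -1.585]
force: [0.7, -0.5, -0.4]
grip_width: 0.0342
```

```bash
python3 - <<'E'
from h import *
f=snap('wrist','pics/w9.png');f=snap('top','pics/top1.png')
go([.4345-.03,-.211+.05,.22],-1.57)
a=cv2.imread('pics/top1.png'); cv2.imwrite('pics/top1a.png',cv2.resize(a[120:280,240:470],None,fx=3.4,fy=3.4,interpolation=cv2.INTER_CUBIC))
E
```

```text
at [0.5931 0.334  0.2302] yaw -1.585 t 11.45 F [ 0.3 -0.8 -0.6] | xyz [49.76 18.19  0.8 ] w [-0.55  0.05 -0.84] rows>= 9
```

View pics/w9.png

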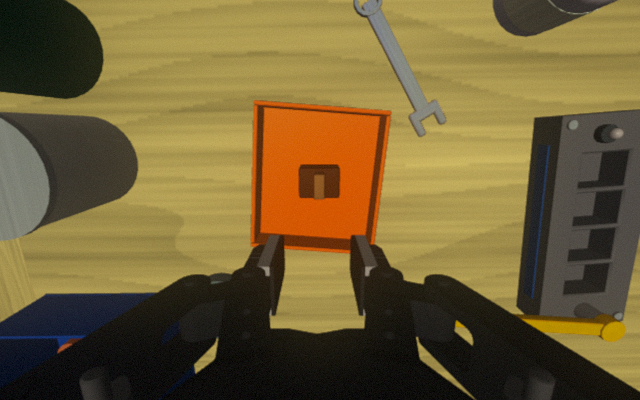

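View pics/top1a.png

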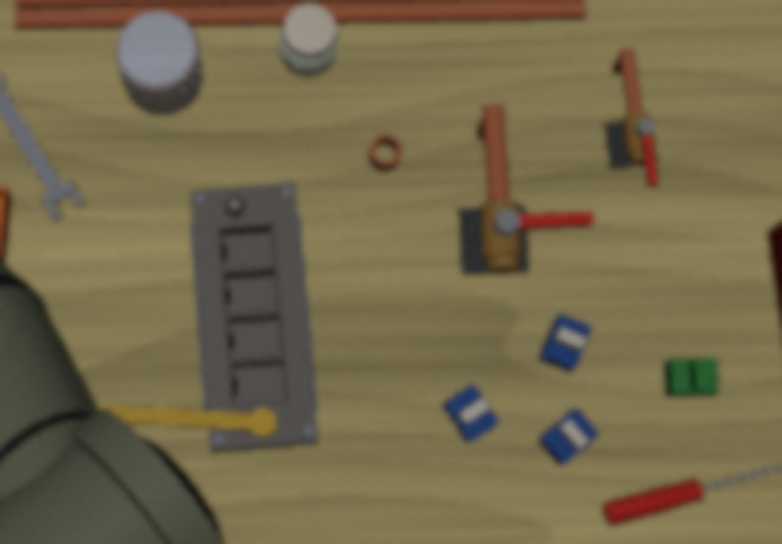

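Emit:
{"name": "jog_arm", "arguments": {
  "increments": [
    {"x":50,"y":16,"z":-2,"wx":0,"wy":0,"wz":0,"claw":50},
    {"x":50,"y":16,"z":-2,"wx":0,"wy":0,"wz":0,"claw":50},
    {"x":50,"y":16,"z":-2,"wx":0,"wy":0,"wz":0,"claw":50},
    {"x":50,"y":16,"z":-2,"wx":0,"wy":0,"wz":0,"claw":50},
    {"x":50,"y":16,"z":-2,"wx":0,"wy":0,"wz":0,"claw":50},
    {"x":50,"y":16,"z":-2,"wx":0,"wy":0,"wz":0,"claw":50},
    {"x":50,"y":16,"z":-2,"wx":0,"wy":0,"wz":0,"claw":50},
    {"x":50,"y":16,"z":-2,"wx":0,"wy":0,"wz":0,"claw":50},
    {"x":50,"y":16,"z":-2,"wx":0,"wy":0,"wz":0,"claw":50},
    {"x":50,"y":16,"z":-2,"wx":0,"wy":0,"wz":0,"claw":50}
  ]
}}

```text
clock: 12.7
position: [0.4249, -0.1653, 0.2478]
tool_rot: [-3.133, 0.001, -1.588]
force: [1.5, 0.3, -0.4]
grip_width: 0.0429
```

Emit:
{"name": "jog_arm", "arguments": {
  "increments": [
    {"x":3,"y":0,"z":0,"wx":0,"wy":0,"wz":0,"claw":50},
    {"x":3,"y":0,"z":0,"wx":0,"wy":0,"wz":0,"claw":50},
    {"x":3,"y":0,"z":0,"wx":0,"wy":0,"wz":0,"claw":50}
  ]
}}

```text
clock: 13.08
position: [0.4245, -0.1941, 0.2474]
tool_rot: [-3.134, 0.002, -1.587]
force: [-0.5, 0.2, 0.6]
grip_width: 0.0427
```

```bash
python3 - <<'E'
from h import *
f=snap('wrist','pics/w10.png')
go([.4345,-.211,.15],-2.55)
E
```

```text
at [ 0.4246 -0.1941  0.2476] yaw -1.586 t 13.12 F [ 0.3  0.7 -0. ] | xyz [ 1.69 -0.94  9.76] w [-0.37  0.3  55.21] rows>= 6
```

View pics/w10.png

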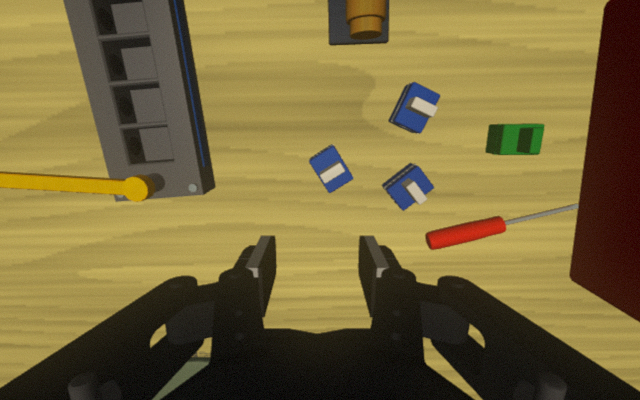

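```bash
python3 - <<'E'
from h import *
a=cv2.imread('pics/w10.png'); cv2.imwrite('pics/w10a.png',cv2.resize(a[70:220,300:450],None,fx=4,fy=4,interpolation=cv2.INTER_CUBIC))
E
```

```text
(no output)
```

View pics/w10a.png

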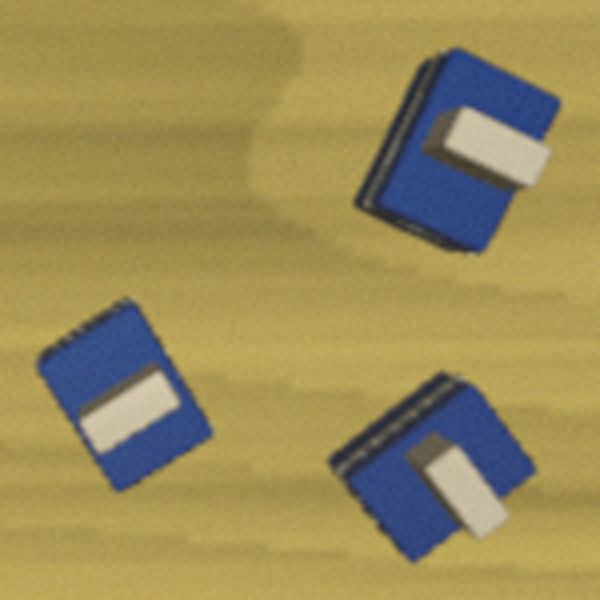

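```bash
python3 - <<'E'
from h import *
f=load('pics/w10.npy')
for n,L,z in [('FBrib',[(80,415),(165,370),(181,403),(101,455)],.058),('FBblk',[(45,365),(130,305),(213,435),(120,492)],.034),('FArib',[(466,106),(552,150),(530,189),(444,143)],.058),('FAblk',[(458,48),(560,102),(482,253),(377,208)],.034),('FCrib',[(424,460),(448,442),(508,514),(480,540)],.058),('FCblk',[(350,478),(462,380),(536,470),(415,562)],.034)]:
    P=np.array([px(f,300+u/4,70+v/4,z) for u,v in L])[:,:2]; r=cv2.minAreaRect((P*1000).astype(np.float32)); print(n,P.mean(0).round(4),np.round(r[1],1),round(r[2],1),'rect c',np.round(r[0],1))
E
```

```text
FBrib [ 0.4348 -0.2117] [13.  27.1] 27.3 rect c [ 434.2 -212. ]
FBblk [ 0.4342 -0.2116] [46.8 33.3] 31.5 rect c [ 434.4 -211.3]
FArib [ 0.5044 -0.3098] [26.8 11.2] 63.1 rect c [ 504.5 -309.7]
FAblk [ 0.5037 -0.3098] [34.  47.8] 64.5 rect c [ 503.4 -309.9]
FCrib [ 0.4106 -0.3075] [29.8 10.7] 38.2 rect c [ 410.4 -307.8]
FCblk [ 0.4101 -0.3077] [37.3 45.6] 41.2 rect c [ 409.7 -307.4]
```

```bash
python3 - <<'E'
from h import *
go([.4344,-.2116,.1],-2.60)
go([.4344,-.2116,.039],-2.60)
E
```

```text
at [ 0.4246 -0.1941  0.2476] yaw -1.586 t 13.12 F [ 0.3  0.7 -0. ] | xyz [ 1.76 -0.89 14.76] w [-0.37  0.31 58.07] rows>= 6
at [ 0.4246 -0.1941  0.2476] yaw -1.586 t 13.12 F [ 0.3  0.7 -0. ] | xyz [ 1.77 -0.85 20.86] w [-0.37  0.31 58.07] rows>= 6
```

Emit:
{"name": "jog_arm", "arguments": {
  "increments": [
    {"x":1.8,"y":-0.9,"z":10,"wx":-0.4,"wy":0.3,"wz":58,"claw":50},
    {"x":1.8,"y":-0.9,"z":14.8,"wx":-0.4,"wy":0.3,"wz":58,"claw":50},
    {"x":1.8,"y":-0.9,"z":14.8,"wx":-0.4,"wy":0.3,"wz":58,"claw":50},
    {"x":1.8,"y":-0.9,"z":14.8,"wx":-0.4,"wy":0.3,"wz":58,"claw":50},
    {"x":1.8,"y":-0.9,"z":14.8,"wx":-0.4,"wy":0.3,"wz":58,"claw":50},
    {"x":1.8,"y":-0.9,"z":14.8,"wx":-0.4,"wy":0.3,"wz":58,"claw":50},
    {"x":1.8,"y":-0.9,"z":14.8,"wx":-0.4,"wy":0.3,"wz":58,"claw":50},
    {"x":1.8,"y":-0.9,"z":14.8,"wx":-0.4,"wy":0.3,"wz":58,"claw":50},
    {"x":1.8,"y":-0.9,"z":14.8,"wx":-0.4,"wy":0.3,"wz":58,"claw":50}
  ]
}}

```text
clock: 14.25
position: [0.4345, -0.2119, 0.0996]
tool_rot: [3.141, -0.0, -2.598]
force: [-0.3, -0.3, -0.2]
grip_width: 0.043
```

```bash
python3 - <<'E'
from h import *
f=snap('wrist','pics/w11.png')
go([.4344,-.2116,.039],-2.60)
E
```

```text
at [ 0.4344 -0.2119  0.0996] yaw -2.598 t 14.3 F [ 0.2 -0.6 -0.3] | xyz [-0.01  0.03  6.06] w [ 0.04 -0.    0.11] rows>= 1
```

View pics/w11.png

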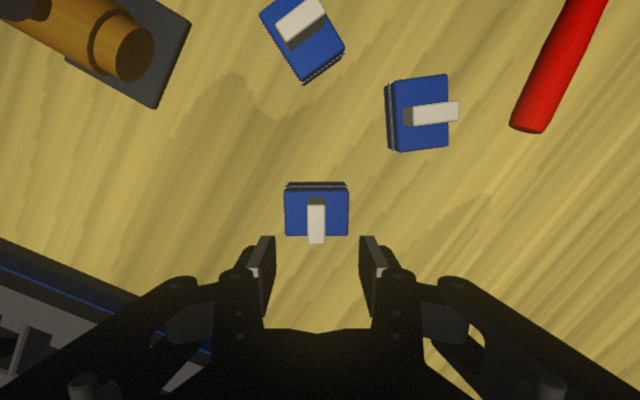

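Aligned with the rib centred at column 317 and square. Descend and grip.

Emit:
{"name": "jog_arm", "arguments": {
  "increments": [
    {"x":0,"y":0,"z":3,"wx":0,"wy":0,"wz":0,"claw":50},
    {"x":0,"y":0,"z":5.5,"wx":0,"wy":0,"wz":0,"claw":50},
    {"x":0,"y":0,"z":6.1,"wx":0,"wy":0,"wz":0,"claw":50},
    {"x":0,"y":0,"z":6.1,"wx":0,"wy":0,"wz":0,"claw":0},
    {"x":0,"y":0,"z":6.1,"wx":0,"wy":0,"wz":0,"claw":0},
    {"x":0,"y":0,"z":6.1,"wx":0,"wy":0,"wz":0,"claw":0},
    {"x":0,"y":0,"z":6.1,"wx":0,"wy":0,"wz":0,"claw":0},
    {"x":0,"y":0,"z":6.1,"wx":0,"wy":0,"wz":0,"claw":0}
  ]
}}

```text
clock: 15.3
position: [0.435, -0.2121, 0.0394]
tool_rot: [-3.141, 0.001, -2.598]
force: [-0.0, 0.3, 9.1]
grip_width: 0.0103
```

Emit:
{"name": "jog_arm", "arguments": {
  "increments": [
    {"x":0,"y":0,"z":-4,"wx":0,"wy":0,"wz":0,"claw":0},
    {"x":0,"y":0,"z":-8,"wx":0,"wy":0,"wz":0,"claw":0},
    {"x":0,"y":0,"z":-12,"wx":0,"wy":0,"wz":0,"claw":0},
    {"x":0,"y":0,"z":-12,"wx":0,"wy":0,"wz":0,"claw":0}
  ]
}}

```text
clock: 15.8
position: [0.4361, -0.2126, 0.1621]
tool_rot: [-3.137, 0.004, -2.598]
force: [0.8, -0.3, -1.8]
grip_width: 0.0104
```

```bash
python3 - <<'E'
from h import *
print(bot.observe()['grip_width'])
go([.6068,.0105,.16],-1.505)
E
```

```text
0.010440155674044422
at [ 0.4361 -0.2126  0.1621] yaw -2.598 t 15.8 F [ 0.8 -0.3 -1.8] | xyz [-26.14  10.27   0.27] w [ -0.35   0.09 -62.63] rows>= 6
```

Emit:
{"name": "jog_arm", "arguments": {
  "increments": [
    {"x":-26.1,"y":10.3,"z":0,"wx":-0.3,"wy":0,"wz":-62.6,"claw":0},
    {"x":-26.1,"y":10.3,"z":0,"wx":-0.3,"wy":0,"wz":-62.6,"claw":0},
    {"x":-26.1,"y":10.3,"z":0,"wx":-0.3,"wy":0,"wz":-62.6,"claw":0},
    {"x":-26.1,"y":10.3,"z":0,"wx":-0.3,"wy":0,"wz":-62.6,"claw":0},
    {"x":-26.1,"y":10.3,"z":0,"wx":-0.3,"wy":0,"wz":-62.6,"claw":0},
    {"x":-26.1,"y":10.3,"z":0,"wx":-0.3,"wy":0,"wz":-62.6,"claw":0},
    {"x":-26.1,"y":10.3,"z":0,"wx":-0.3,"wy":0,"wz":-62.6,"claw":0},
    {"x":-26.1,"y":10.3,"z":0,"wx":-0.3,"wy":0,"wz":-62.6,"claw":0},
    {"x":-26.1,"y":10.3,"z":0,"wx":-0.3,"wy":0,"wz":-62.6,"claw":0},
    {"x":-26.1,"y":10.3,"z":0,"wx":-0.3,"wy":0,"wz":-62.6,"claw":0}
  ]
}}

```text
clock: 17.05
position: [0.6062, 0.0105, 0.1628]
tool_rot: [-3.14, 0.001, -1.507]
force: [0.3, -0.3, -0.4]
grip_width: 0.0107
```

```bash
python3 - <<'E'
from h import *
f=snap('wrist','pics/w12.png')
go([.6068,.0105,.16],-1.505)
a=cv2.imread('pics/w12.png');cv2.imwrite('pics/w12a.png',cv2.resize(a[100:350,220:420],None,fx=3,fy=2.4))
E
```

```text
at [0.6062 0.0105 0.1628] yaw -1.506 t 17.1 F [-0.4  0.9 -1.4] | xyz [ 0.   -0.06  0.28] w [-0.09  0.04 -0.07] rows>= 1
```

View pics/w12a.png

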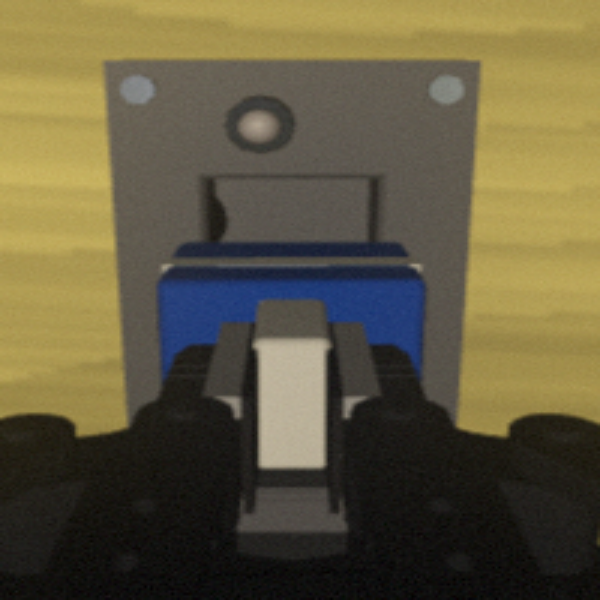

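```bash
python3 - <<'E'
from h import *
f=load('pics/w12.npy')
for v in (340,468): print(px(f,220+291/3,100+v/2.4,.1628+.0195).round(4))
for z in(.0445+.0,):
  print('bay far edge',px(f,220+291/3,100+177/2.4,.044))
# block top far edge at TCP+... z=.1628-.0045
print(px(f,220+291/3,100+283/2.4,.1628-.0045), 'w', px(f,220+159/3,100+283/2.4,.1628-.0045),px(f,220+425/3,100+283/2.4,.1628-.0045))
E
```

```text
[0.6198 0.0115 0.1823]
[0.5931 0.0098 0.1823]
bay far edge [0.62651769 0.01207517 0.044     ]
[0.62295477 0.01174447 0.1583    ] w [0.62147404 0.03453785 0.1583    ] [ 0.62445738 -0.01138563  0.1583    ]
```

Emit:
{"name": "jog_arm", "arguments": {
  "increments": [
    {"x":0,"y":0,"z":5,"wx":0,"wy":0,"wz":0,"claw":0},
    {"x":0,"y":0,"z":7,"wx":0,"wy":0,"wz":0,"claw":0},
    {"x":0,"y":0,"z":8,"wx":0,"wy":0,"wz":0,"claw":0},
    {"x":0,"y":0,"z":9,"wx":0,"wy":0,"wz":0,"claw":0},
    {"x":0,"y":0,"z":9,"wx":0,"wy":0,"wz":0,"claw":0}
  ]
}}

```text
clock: 17.73
position: [0.6063, 0.0102, 0.0728]
tool_rot: [-3.14, 0.0, -1.507]
force: [0.2, -1.6, 0.0]
grip_width: 0.0104
```

In the mouth without contact. Continue to home.

Emit:
{"name": "jog_arm", "arguments": {
  "increments": [
    {"x":0,"y":0,"z":0.8,"wx":0,"wy":0,"wz":0,"claw":0},
    {"x":0,"y":0,"z":1.5,"wx":0,"wy":0,"wz":0,"claw":0},
    {"x":0,"y":0,"z":2.0,"wx":0,"wy":0,"wz":0,"claw":0},
    {"x":0,"y":0,"z":2.5,"wx":0,"wy":0,"wz":0,"claw":0},
    {"x":0,"y":0,"z":2.6,"wx":0,"wy":0,"wz":0,"claw":0},
    {"x":0,"y":0,"z":2.7,"wx":0,"wy":0,"wz":0,"claw":0}
  ]
}}

```text
clock: 18.48
position: [0.6073, 0.0103, 0.0489]
tool_rot: [-3.138, -0.0, -1.507]
force: [-22.0, -4.5, 72.1]
grip_width: 0.0107
```

Emit:
{"name": "jog_arm", "arguments": {
  "increments": [
    {"x":0,"y":0,"z":0,"wx":0,"wy":0,"wz":0,"claw":0},
    {"x":0,"y":0,"z":0,"wx":0,"wy":0,"wz":0,"claw":50},
    {"x":0,"y":0,"z":0,"wx":0,"wy":0,"wz":0,"claw":50},
    {"x":0,"y":0,"z":0,"wx":0,"wy":0,"wz":0,"claw":50},
    {"x":0,"y":1,"z":-4,"wx":0,"wy":0,"wz":0,"claw":50},
    {"x":0,"y":2,"z":-9,"wx":0,"wy":0,"wz":0,"claw":50},
    {"x":0,"y":3,"z":-15,"wx":0,"wy":0,"wz":0,"claw":50},
    {"x":0,"y":3,"z":-15,"wx":0,"wy":0,"wz":0,"claw":50}
  ]
}}

```text
clock: 19.48
position: [0.5783, 0.0085, 0.2031]
tool_rot: [-3.131, -0.0, -1.507]
force: [1.0, 0.1, 0.1]
grip_width: 0.0428
```

```bash
python3 - <<'E'
from h import *
f=snap('wrist','pics/w13.png')
go([.5,-.27,.22],-.45)
E
```

```text
at [0.5775 0.0084 0.2007] yaw -1.507 t 19.52 F [-0.1  0.8 -1.4] | xyz [27.29  9.49 -1.99] w [ -0.36  -0.23 -60.57] rows>= 6
```

View pics/w13.png

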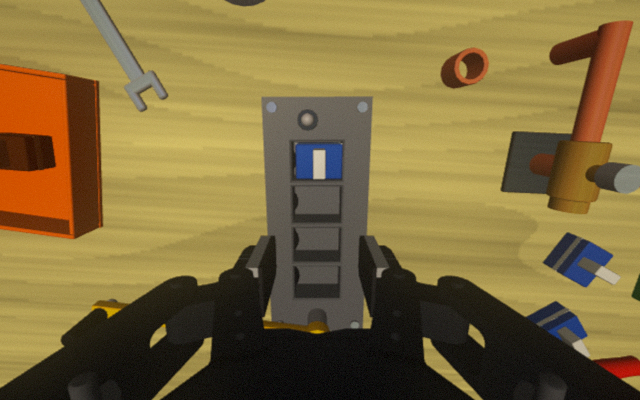

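Emit:
{"name": "jog_arm", "arguments": {
  "increments": [
    {"x":27.3,"y":9.5,"z":-1,"wx":-0.3,"wy":0,"wz":-60.5,"claw":50},
    {"x":27.3,"y":9.5,"z":-1,"wx":-0.3,"wy":0,"wz":-60.5,"claw":50},
    {"x":27.3,"y":9.5,"z":-1,"wx":-0.3,"wy":0,"wz":-60.5,"claw":50},
    {"x":27.3,"y":9.5,"z":-1,"wx":-0.3,"wy":0,"wz":-60.5,"claw":50},
    {"x":27.3,"y":9.5,"z":-1,"wx":-0.3,"wy":0,"wz":-60.5,"claw":50},
    {"x":27.3,"y":9.5,"z":-1,"wx":-0.3,"wy":0,"wz":-60.5,"claw":50},
    {"x":27.3,"y":9.5,"z":-1,"wx":-0.3,"wy":0,"wz":-60.5,"claw":50},
    {"x":27.3,"y":9.5,"z":-1,"wx":-0.3,"wy":0,"wz":-60.5,"claw":50},
    {"x":27.3,"y":9.5,"z":-1,"wx":-0.3,"wy":0,"wz":-60.5,"claw":50},
    {"x":27.3,"y":9.5,"z":-1,"wx":-0.3,"wy":0,"wz":-60.5,"claw":50}
  ]
}}

```text
clock: 20.78
position: [0.5002, -0.2696, 0.2101]
tool_rot: [3.141, -0.004, -0.451]
force: [0.4, -0.4, -0.7]
grip_width: 0.0429
```

```bash
python3 - <<'E'
from h import *
f=snap('wrist','pics/w14.png')
go([.504,-.3098,.12],-.45)
E
```

```text
at [ 0.5002 -0.2697  0.2101] yaw -0.451 t 20.82 F [-0.  -0.5 -0. ] | xyz [2.06 3.43 9.03] w [ 0.06 -0.22 -0.07] rows>= 2
```

View pics/w14.png

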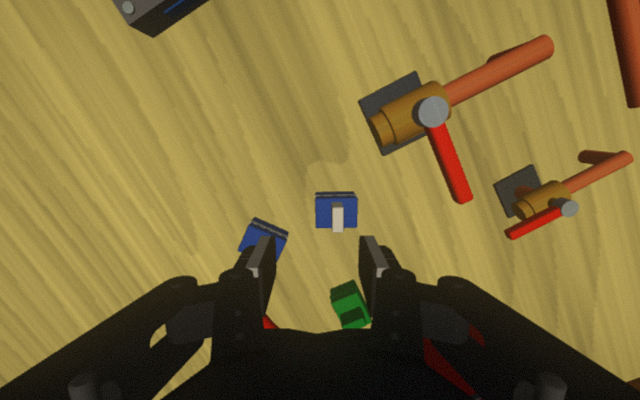

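Emit:
{"name": "jog_arm", "arguments": {
  "increments": [
    {"x":2.0,"y":3.4,"z":6,"wx":0,"wy":0,"wz":0,"claw":50},
    {"x":2.0,"y":3.4,"z":11,"wx":0,"wy":0,"wz":0,"claw":50},
    {"x":2.0,"y":3.4,"z":11,"wx":0,"wy":0,"wz":0,"claw":50},
    {"x":2.0,"y":3.4,"z":11,"wx":0,"wy":0,"wz":0,"claw":50},
    {"x":2.0,"y":3.4,"z":11,"wx":0,"wy":0,"wz":0,"claw":50}
  ]
}}

```text
clock: 21.45
position: [0.5049, -0.3094, 0.1027]
tool_rot: [3.14, -0.007, -0.451]
force: [-0.4, -0.3, 0.2]
grip_width: 0.0427
```

```bash
python3 - <<'E'
from h import *
f=snap('wrist','pics/w15.png')
go([.504,-.3098,.039],-.45)
a=cv2.imread('pics/w15.png');cv2.imwrite('pics/w15a.png',cv2.resize(a[150:300,220:420],None,fx=4,fy=4))
E
```

```text
at [ 0.5047 -0.3095  0.1024] yaw -0.451 t 21.5 F [-0.2  0.3 -0.5] | xyz [-0.09  0.05  6.34] w [ 0.07 -0.4  -0.06] rows>= 2
```

View pics/w15a.png

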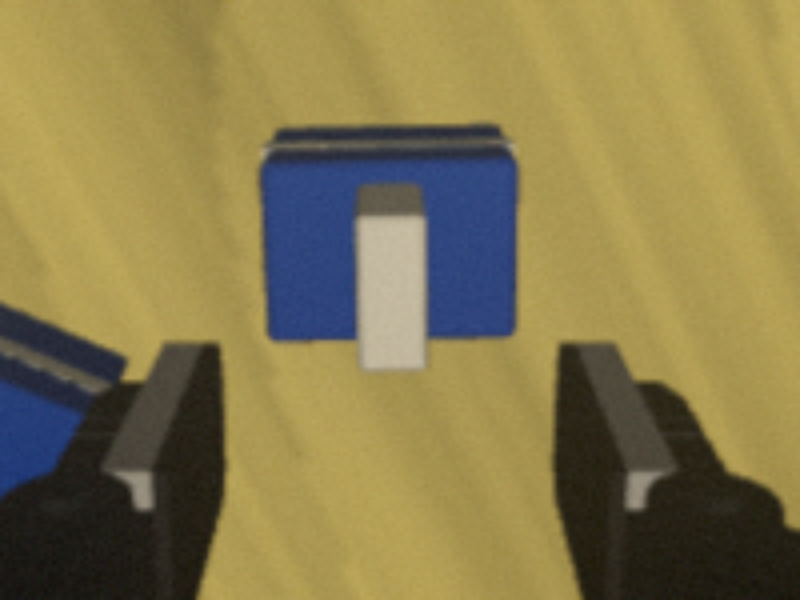

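Emit:
{"name": "jog_arm", "arguments": {
  "increments": [
    {"x":0,"y":0,"z":3,"wx":0,"wy":-0.4,"wz":0,"claw":50},
    {"x":0,"y":0,"z":5.5,"wx":0,"wy":-0.4,"wz":0,"claw":50},
    {"x":0,"y":0,"z":6.3,"wx":0,"wy":-0.4,"wz":0,"claw":50},
    {"x":0,"y":0,"z":6.3,"wx":0,"wy":-0.4,"wz":0,"claw":0},
    {"x":0,"y":0,"z":6.3,"wx":0,"wy":-0.4,"wz":0,"claw":0},
    {"x":0,"y":0,"z":6.3,"wx":0,"wy":-0.4,"wz":0,"claw":0},
    {"x":0,"y":0,"z":6.3,"wx":0,"wy":-0.4,"wz":0,"claw":0},
    {"x":0,"y":0,"z":6.3,"wx":0,"wy":-0.4,"wz":0,"claw":0}
  ]
}}

```text
clock: 22.5
position: [0.5058, -0.3101, 0.0408]
tool_rot: [3.14, -0.002, -0.451]
force: [0.0, 1.2, 7.6]
grip_width: 0.0102
```

Emit:
{"name": "jog_arm", "arguments": {
  "increments": [
    {"x":0,"y":0,"z":-4,"wx":0,"wy":0,"wz":0,"claw":0},
    {"x":0,"y":0,"z":-8,"wx":0,"wy":0,"wz":0,"claw":0},
    {"x":0,"y":0,"z":-12,"wx":0,"wy":0,"wz":0,"claw":0},
    {"x":0,"y":0,"z":-12,"wx":0,"wy":0,"wz":0,"claw":0}
  ]
}}

```text
clock: 23.0
position: [0.507, -0.3106, 0.1645]
tool_rot: [3.14, -0.008, -0.452]
force: [-0.5, 0.4, -1.3]
grip_width: 0.0107
```

```bash
python3 - <<'E'
from h import *
print(bot.observe()['grip_width'])
go([.561,.0075,.163],-1.505)
E
```

```text
0.010672733623257042
at [ 0.507  -0.3106  0.1645] yaw -0.452 t 23.0 F [-0.5  0.4 -1.3] | xyz [-9.030e+00 -3.098e+01  2.000e-02] w [-0.13 -0.45 60.36] rows>= 6
```

Emit:
{"name": "jog_arm", "arguments": {
  "increments": [
    {"x":-9,"y":-31,"z":0,"wx":0,"wy":-0.4,"wz":60.3,"claw":0},
    {"x":-9,"y":-31,"z":0,"wx":0,"wy":-0.4,"wz":60.3,"claw":0},
    {"x":-9,"y":-31,"z":0,"wx":0,"wy":-0.4,"wz":60.3,"claw":0},
    {"x":-9,"y":-31,"z":0,"wx":0,"wy":-0.4,"wz":60.3,"claw":0},
    {"x":-9,"y":-31,"z":0,"wx":0,"wy":-0.4,"wz":60.3,"claw":0},
    {"x":-9,"y":-31,"z":0,"wx":0,"wy":-0.4,"wz":60.3,"claw":0},
    {"x":-9,"y":-31,"z":0,"wx":0,"wy":-0.4,"wz":60.3,"claw":0},
    {"x":-9,"y":-31,"z":0,"wx":0,"wy":-0.4,"wz":60.3,"claw":0},
    {"x":-9,"y":-31,"z":0,"wx":0,"wy":-0.4,"wz":60.3,"claw":0},
    {"x":-9,"y":-31,"z":0,"wx":0,"wy":-0.4,"wz":60.3,"claw":0}
  ]
}}

```text
clock: 24.25
position: [0.5612, 0.0066, 0.1631]
tool_rot: [-3.139, 0.0, -1.505]
force: [0.3, -0.7, -0.9]
grip_width: 0.0102
```

```bash
python3 - <<'E'
from h import *
f=snap('wrist','pics/w16.png')
go([.561,.0075,.074],-1.505)
a=cv2.imread('pics/w16.png');cv2.imwrite('pics/w16a.png',cv2.resize(a[100:350,220:420],None,fx=3,fy=2.4))
E
```

```text
at [0.5613 0.0068 0.1631] yaw -1.505 t 24.3 F [ 0.2  0.4 -1.5] | xyz [-0.07  0.04  8.91] w [-0.12  0.01  0.02] rows>= 2
```

View pics/w16a.png

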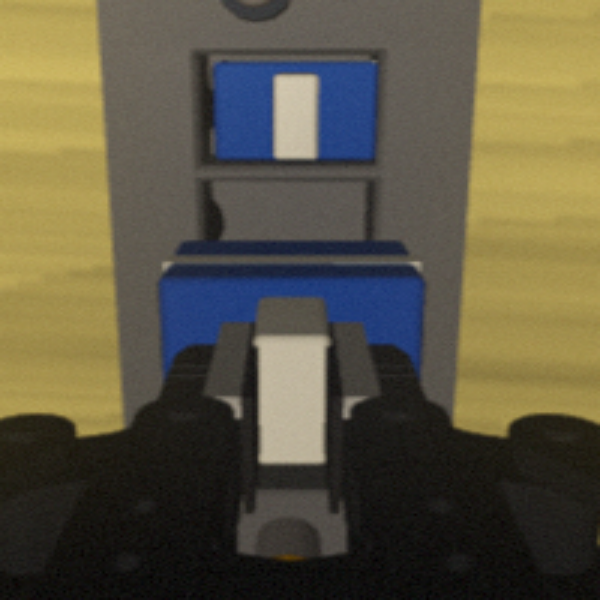

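Emit:
{"name": "jog_arm", "arguments": {
  "increments": [
    {"x":-0.1,"y":0.1,"z":5,"wx":0,"wy":0,"wz":0,"claw":0},
    {"x":-0.1,"y":0.1,"z":7,"wx":0,"wy":0,"wz":0,"claw":0},
    {"x":-0.1,"y":0.1,"z":8,"wx":0,"wy":0,"wz":0,"claw":0},
    {"x":-0.1,"y":0.1,"z":9,"wx":0,"wy":0,"wz":0,"claw":0},
    {"x":-0.1,"y":0.1,"z":9,"wx":0,"wy":0,"wz":0,"claw":0}
  ]
}}

```text
clock: 24.92
position: [0.5604, 0.0073, 0.0731]
tool_rot: [-3.14, -0.0, -1.505]
force: [0.1, -2.3, -0.3]
grip_width: 0.0102
```

Emit:
{"name": "jog_arm", "arguments": {
  "increments": [
    {"x":0,"y":0,"z":0.8,"wx":0,"wy":0,"wz":0,"claw":0},
    {"x":0,"y":0,"z":1.5,"wx":0,"wy":0,"wz":0,"claw":0},
    {"x":0,"y":0,"z":2.0,"wx":0,"wy":0,"wz":0,"claw":0},
    {"x":0,"y":0,"z":2.3,"wx":0,"wy":0,"wz":0,"claw":0},
    {"x":0,"y":0,"z":2.5,"wx":0,"wy":0,"wz":0,"claw":0},
    {"x":0,"y":0,"z":2.5,"wx":0,"wy":0,"wz":0,"claw":0}
  ]
}}

```text
clock: 25.68
position: [0.5607, 0.0072, 0.0507]
tool_rot: [-3.139, -0.001, -1.505]
force: [-17.5, -4.2, 60.0]
grip_width: 0.0108
```

Firmly bottomed at 60 N. Release, rise, look.

Emit:
{"name": "jog_arm", "arguments": {
  "increments": [
    {"x":0,"y":0,"z":0,"wx":0,"wy":0,"wz":0,"claw":50},
    {"x":0,"y":0,"z":0,"wx":0,"wy":0,"wz":0,"claw":50},
    {"x":0,"y":0,"z":0,"wx":0,"wy":0,"wz":0,"claw":50},
    {"x":0,"y":1,"z":-4,"wx":0,"wy":0,"wz":0,"claw":50},
    {"x":0,"y":2,"z":-9,"wx":0,"wy":0,"wz":0,"claw":50},
    {"x":0,"y":3,"z":-15,"wx":0,"wy":0,"wz":0,"claw":50},
    {"x":0,"y":3,"z":-15,"wx":0,"wy":0,"wz":0,"claw":50}
  ]
}}

```text
clock: 26.55
position: [0.5317, 0.0054, 0.2044]
tool_rot: [-3.132, -0.001, -1.505]
force: [0.5, -0.4, 0.2]
grip_width: 0.0425
```

```bash
python3 - <<'E'
from h import *
f=snap('wrist','pics/w17.png')
go([.405,-.27,.22],-.87)
E
```

```text
at [0.5309 0.0054 0.2021] yaw -1.505 t 26.6 F [ 0.5  0.5 -0.5] | xyz [26.65 14.36 -1.86] w [ -0.33  -0.15 -36.4 ] rows>= 5
```

View pics/w17.png

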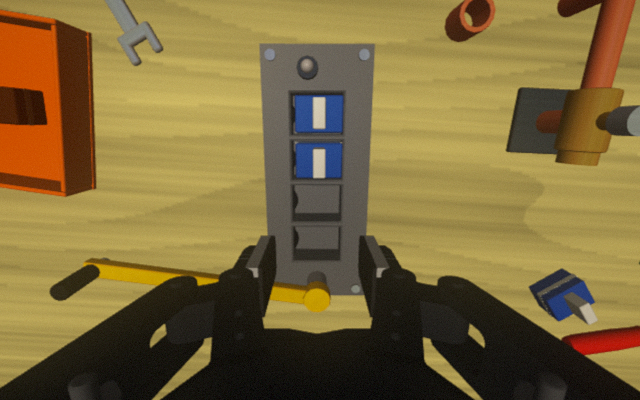

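Emit:
{"name": "jog_arm", "arguments": {
  "increments": [
    {"x":26.6,"y":14.3,"z":-1.5,"wx":-0.3,"wy":0,"wz":-36.4,"claw":50},
    {"x":26.6,"y":14.3,"z":-1.5,"wx":-0.3,"wy":0,"wz":-36.4,"claw":50},
    {"x":26.6,"y":14.3,"z":-1.5,"wx":-0.3,"wy":0,"wz":-36.4,"claw":50},
    {"x":26.6,"y":14.3,"z":-1.5,"wx":-0.3,"wy":0,"wz":-36.4,"claw":50},
    {"x":26.6,"y":14.3,"z":-1.5,"wx":-0.3,"wy":0,"wz":-36.4,"claw":50},
    {"x":26.6,"y":14.3,"z":-1.5,"wx":-0.3,"wy":0,"wz":-36.4,"claw":50},
    {"x":26.6,"y":14.3,"z":-1.5,"wx":-0.3,"wy":0,"wz":-36.4,"claw":50},
    {"x":26.6,"y":14.3,"z":-1.5,"wx":-0.3,"wy":0,"wz":-36.4,"claw":50},
    {"x":26.6,"y":14.3,"z":-1.5,"wx":-0.3,"wy":0,"wz":-36.4,"claw":50}
  ]
}}

```text
clock: 27.72
position: [0.4062, -0.2683, 0.2162]
tool_rot: [3.141, -0.002, -0.868]
force: [-0.2, 1.1, 0.3]
grip_width: 0.0428
```

```bash
python3 - <<'E'
from h import *
f=snap('wrist','pics/w18.png')
go([.4102,-.3076,.1],-.864)
a=cv2.imread('pics/w18.png');cv2.imwrite('pics/w18a.png',cv2.resize(a[120:270,240:440],None,fx=4,fy=4))
E
```

```text
at [ 0.4061 -0.2685  0.2163] yaw -0.868 t 27.77 F [-0.4  0.5  0.7] | xyz [ 3.22  2.21 11.64] w [ 0.01 -0.14 -0.24] rows>= 2
```

View pics/w18a.png

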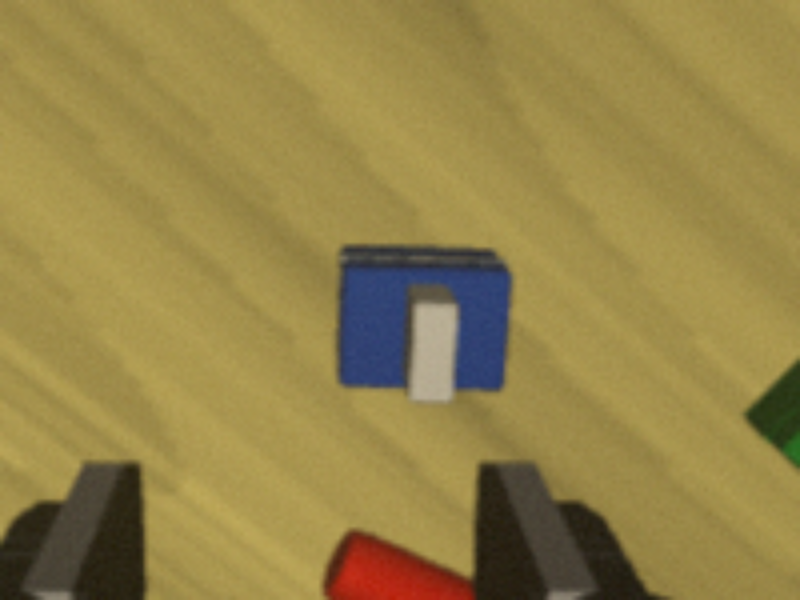

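Emit:
{"name": "jog_arm", "arguments": {
  "increments": [
    {"x":3.2,"y":2.2,"z":6,"wx":0,"wy":0,"wz":0.5,"claw":50},
    {"x":3.2,"y":2.2,"z":11,"wx":0,"wy":0,"wz":0.5,"claw":50},
    {"x":3.2,"y":2.2,"z":11.6,"wx":0,"wy":0,"wz":0.5,"claw":50},
    {"x":3.2,"y":2.2,"z":11.6,"wx":0,"wy":0,"wz":0.5,"claw":50},
    {"x":3.2,"y":2.2,"z":11.6,"wx":0,"wy":0,"wz":0.5,"claw":50}
  ]
}}

```text
clock: 28.4
position: [0.4112, -0.3075, 0.1025]
tool_rot: [-3.141, -0.005, -0.876]
force: [-0.0, 0.4, 0.3]
grip_width: 0.0427
```

```bash
python3 - <<'E'
from h import *
f=snap('wrist','pics/w19.png')
go([.4102,-.3076,.0395],-.873)
a=cv2.imread('pics/w19.png');cv2.imwrite('pics/w19a.png',cv2.resize(a[150:300,220:420],None,fx=4,fy=4))
E
```

```text
at [ 0.4111 -0.3076  0.1023] yaw -0.876 t 28.45 F [ 0.4 -0.4  0.3] | xyz [-0.09  0.08  6.28] w [-0.04 -0.3  -0.2 ] rows>= 2
```

View pics/w19a.png

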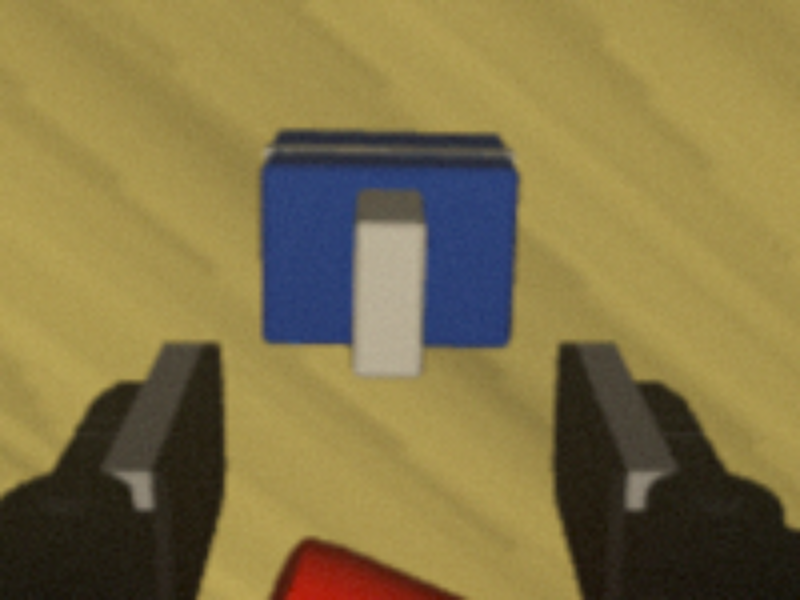

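Emit:
{"name": "jog_arm", "arguments": {
  "increments": [
    {"x":0,"y":0.1,"z":3,"wx":0,"wy":-0.3,"wz":1,"claw":50},
    {"x":0,"y":0.1,"z":5.5,"wx":0,"wy":-0.3,"wz":1,"claw":50},
    {"x":0,"y":0.1,"z":6.4,"wx":0,"wy":-0.3,"wz":1,"claw":50},
    {"x":0,"y":0.1,"z":6.4,"wx":0,"wy":-0.3,"wz":1,"claw":0},
    {"x":0,"y":0.1,"z":6.4,"wx":0,"wy":-0.3,"wz":1,"claw":0},
    {"x":0,"y":0.1,"z":6.4,"wx":0,"wy":-0.3,"wz":1,"claw":0},
    {"x":0,"y":0.1,"z":6.4,"wx":0,"wy":-0.3,"wz":1,"claw":0},
    {"x":0,"y":0.1,"z":6.4,"wx":0,"wy":-0.3,"wz":1,"claw":0}
  ]
}}

```text
clock: 29.45
position: [0.4111, -0.3087, 0.0394]
tool_rot: [-3.14, -0.001, -0.894]
force: [-0.6, 1.9, 9.2]
grip_width: 0.0101
```

Emit:
{"name": "jog_arm", "arguments": {
  "increments": [
    {"x":0,"y":0,"z":-4,"wx":0,"wy":0,"wz":0,"claw":0},
    {"x":0,"y":0,"z":-8,"wx":0,"wy":0,"wz":0,"claw":0},
    {"x":0,"y":0,"z":-12,"wx":0,"wy":0,"wz":0,"claw":0},
    {"x":0,"y":0,"z":-12,"wx":0,"wy":0,"wz":0,"claw":0}
  ]
}}

```text
clock: 29.95
position: [0.412, -0.3096, 0.1625]
tool_rot: [-3.139, -0.007, -0.894]
force: [-0.8, 0.2, -1.8]
grip_width: 0.0101
```

```bash
python3 - <<'E'
from h import *
print(bot.observe()['grip_width'])
go([.515,.0045,.163],-1.505)
E
```

```text
0.01012917166643648
at [ 0.412  -0.3096  0.1625] yaw -0.894 t 29.95 F [-0.8  0.2 -1.8] | xyz [-18.05 -27.7   -0.09] w [-0.26 -0.31 34.99] rows>= 6
```

Emit:
{"name": "jog_arm", "arguments": {
  "increments": [
    {"x":-18,"y":-27.7,"z":0,"wx":-0.2,"wy":-0.3,"wz":35,"claw":0},
    {"x":-18,"y":-27.7,"z":0,"wx":-0.2,"wy":-0.3,"wz":35,"claw":0},
    {"x":-18,"y":-27.7,"z":0,"wx":-0.2,"wy":-0.3,"wz":35,"claw":0},
    {"x":-18,"y":-27.7,"z":0,"wx":-0.2,"wy":-0.3,"wz":35,"claw":0},
    {"x":-18,"y":-27.7,"z":0,"wx":-0.2,"wy":-0.3,"wz":35,"claw":0},
    {"x":-18,"y":-27.7,"z":0,"wx":-0.2,"wy":-0.3,"wz":35,"claw":0},
    {"x":-18,"y":-27.7,"z":0,"wx":-0.2,"wy":-0.3,"wz":35,"claw":0},
    {"x":-18,"y":-27.7,"z":0,"wx":-0.2,"wy":-0.3,"wz":35,"claw":0},
    {"x":-18,"y":-27.7,"z":0,"wx":-0.2,"wy":-0.3,"wz":35,"claw":0},
    {"x":-18,"y":-27.7,"z":0,"wx":-0.2,"wy":-0.3,"wz":35,"claw":0}
  ]
}}

```text
clock: 31.2
position: [0.5152, 0.0033, 0.1621]
tool_rot: [-3.141, -0.0, -1.507]
force: [-0.3, -0.0, -1.9]
grip_width: 0.0102
```

```bash
python3 - <<'E'
from h import *
f=snap('wrist','pics/w20.png')
go([.515,.0045,.073],-1.505)
a=cv2.imread('pics/w20.png');cv2.imwrite('pics/w20a.png',cv2.resize(a[100:350,220:420],None,fx=3,fy=2.4))
E
```

```text
at [0.5153 0.0034 0.1621] yaw -1.506 t 31.25 F [0.4 0.1 0.1] | xyz [-0.11  0.03  8.91] w [-0.07 -0.   -0.08] rows>= 2
```

View pics/w20a.png

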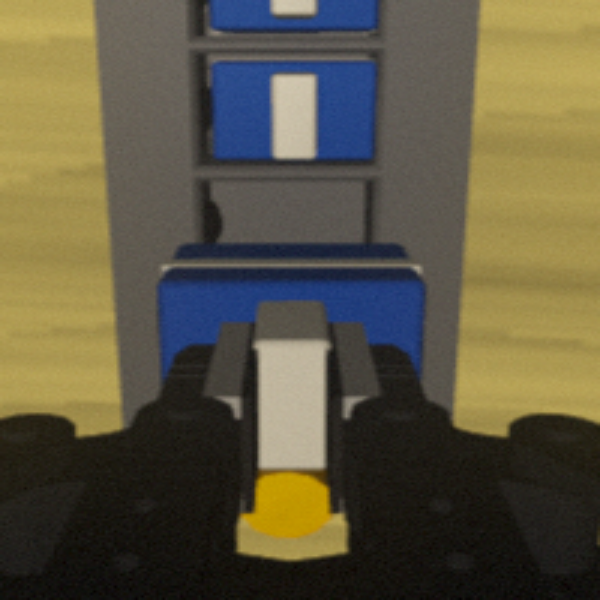

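Emit:
{"name": "jog_arm", "arguments": {
  "increments": [
    {"x":-0.1,"y":0,"z":5,"wx":0,"wy":0,"wz":0,"claw":0},
    {"x":-0.1,"y":0,"z":7,"wx":0,"wy":0,"wz":0,"claw":0},
    {"x":-0.1,"y":0,"z":8,"wx":0,"wy":0,"wz":0,"claw":0},
    {"x":-0.1,"y":0,"z":8.9,"wx":0,"wy":0,"wz":0,"claw":0},
    {"x":-0.1,"y":0,"z":8.9,"wx":0,"wy":0,"wz":0,"claw":0}
  ]
}}

```text
clock: 31.88
position: [0.5153, 0.0042, 0.0732]
tool_rot: [-3.141, -0.0, -1.507]
force: [0.6, -0.7, -0.6]
grip_width: 0.0104
```

Emit:
{"name": "jog_arm", "arguments": {
  "increments": [
    {"x":0,"y":0,"z":0.8,"wx":0,"wy":0,"wz":0,"claw":0},
    {"x":0,"y":0,"z":1.5,"wx":0,"wy":0,"wz":0,"claw":0},
    {"x":0,"y":0,"z":2.0,"wx":0,"wy":0,"wz":0,"claw":0},
    {"x":0,"y":0,"z":2.4,"wx":0,"wy":0,"wz":0,"claw":0},
    {"x":0,"y":0,"z":2.6,"wx":0,"wy":0,"wz":0,"claw":0},
    {"x":0,"y":0,"z":2.6,"wx":0,"wy":0,"wz":0,"claw":0}
  ]
}}

```text
clock: 32.62
position: [0.5158, 0.0042, 0.0489]
tool_rot: [-3.139, -0.0, -1.507]
force: [-11.6, -2.0, 47.7]
grip_width: 0.0104
```

Emit:
{"name": "jog_arm", "arguments": {
  "increments": [
    {"x":0,"y":0,"z":0,"wx":0,"wy":0,"wz":0,"claw":50},
    {"x":0,"y":0,"z":0,"wx":0,"wy":0,"wz":0,"claw":50},
    {"x":0,"y":0,"z":0,"wx":0,"wy":0,"wz":0,"claw":50},
    {"x":0,"y":1,"z":-4,"wx":0,"wy":0,"wz":0,"claw":50},
    {"x":0,"y":1,"z":-9,"wx":0,"wy":0,"wz":0,"claw":0},
    {"x":0,"y":1,"z":-15,"wx":0,"wy":0,"wz":0,"claw":0},
    {"x":0,"y":1,"z":-15,"wx":0,"wy":0,"wz":0,"claw":0}
  ]
}}

```text
clock: 33.5
position: [0.5073, 0.0038, 0.2026]
tool_rot: [-3.133, -0.0, -1.507]
force: [0.4, -0.3, -0.9]
grip_width: 0.0001
```

```bash
python3 - <<'E'
from h import *
f=snap('wrist','pics/w21.png')
f=snap('side','pics/side1.png')
a=cv2.imread('pics/side1.png'); cv2.imwrite('pics/side1a.png',cv2.resize(a[130:380,200:440],None,fx=3.2,fy=2.4,interpolation=cv2.INTER_CUBIC))
go([.43,.26,.2],-1.505)
E
```

```text
at [0.5055 0.0037 0.199 ] yaw -1.507 t 33.6 F [ 0.1  0.1 -1. ] | xyz [-26.06   5.9   -0.13] w [-0.18 -0.02 -0.11] rows>= 5
```

View pics/w21.png

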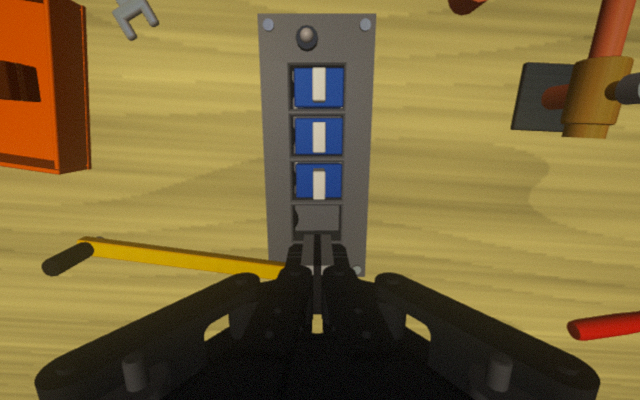

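View pics/side1a.png

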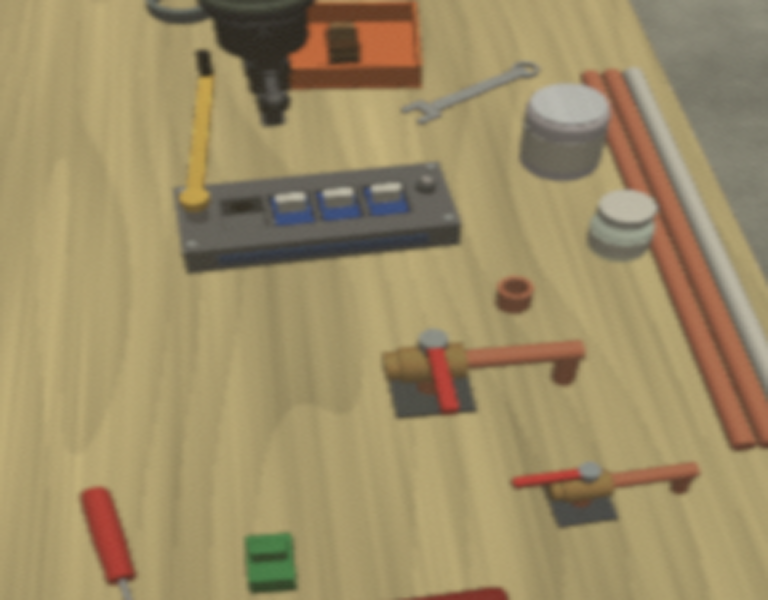

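Emit:
{"name": "jog_arm", "arguments": {
  "increments": [
    {"x":-10,"y":5,"z":0,"wx":0,"wy":0,"wz":-90,"claw":0},
    {"x":-15,"y":8,"z":0,"wx":0,"wy":0,"wz":-90,"claw":0},
    {"x":-20,"y":9,"z":0,"wx":0,"wy":0,"wz":-90,"claw":0},
    {"x":-21,"y":9,"z":0,"wx":0,"wy":0,"wz":-90,"claw":0},
    {"x":-21,"y":9,"z":0,"wx":0,"wy":0,"wz":-90,"claw":0},
    {"x":-21,"y":9,"z":0,"wx":0,"wy":0,"wz":-90,"claw":0},
    {"x":-21,"y":9,"z":0,"wx":0,"wy":0,"wz":-90,"claw":0},
    {"x":-21,"y":9,"z":0,"wx":0,"wy":0,"wz":-90,"claw":0},
    {"x":-21,"y":9,"z":0,"wx":0,"wy":0,"wz":-90,"claw":0},
    {"x":-21,"y":9,"z":0,"wx":0,"wy":0,"wz":-90,"claw":0}
  ]
}}

```text
clock: 34.85
position: [0.4017, 0.2072, 0.1974]
tool_rot: [3.141, -0.001, 0.063]
force: [0.1, 0.2, -0.3]
grip_width: -0.0001
```

```bash
python3 - <<'E'
from h import *
go([.40,.22,.2],1.5)
E
```

```text
at [0.4017 0.2072 0.1974] yaw 0.063 t 34.85 F [ 0.1  0.2 -0.3] | xyz [-0.09 -1.29 -0.26] w [ 6.000e-02 -1.000e-02 -8.232e+01] rows>= 8
```

Emit:
{"name": "jog_arm", "arguments": {
  "increments": [
    {"x":0,"y":-1.3,"z":0,"wx":0,"wy":0,"wz":-82,"claw":0},
    {"x":0,"y":-1.3,"z":0,"wx":0,"wy":0,"wz":-82,"claw":0},
    {"x":0,"y":-1.3,"z":0,"wx":0,"wy":0,"wz":-82,"claw":0},
    {"x":0,"y":-1.3,"z":0,"wx":0,"wy":0,"wz":-82,"claw":0},
    {"x":0,"y":-1.3,"z":0,"wx":0,"wy":0,"wz":-82,"claw":0},
    {"x":0,"y":-1.3,"z":0,"wx":0,"wy":0,"wz":-82,"claw":0},
    {"x":0,"y":-1.3,"z":0,"wx":0,"wy":0,"wz":-82,"claw":0},
    {"x":0,"y":-1.3,"z":0,"wx":0,"wy":0,"wz":-82,"claw":0},
    {"x":0,"y":-1.3,"z":0,"wx":0,"wy":0,"wz":-82,"claw":0},
    {"x":0,"y":-1.3,"z":0,"wx":0,"wy":0,"wz":-82,"claw":0}
  ]
}}

```text
clock: 36.1
position: [0.4007, 0.2201, 0.1971]
tool_rot: [3.141, 0.001, 1.491]
force: [-0.2, 0.6, 0.8]
grip_width: 0.0003
```

```bash
python3 - <<'E'
from h import *
f=snap('wrist','pics/w22.png')
go([.40,.22,.091],1.5)
E
```

```text
at [0.4007 0.2202 0.1972] yaw 1.492 t 36.15 F [0.3 0.4 0. ] | xyz [-0.02 -0.07 10.62] w [ 0.02  0.03 -0.48] rows>= 2
```

View pics/w22.png

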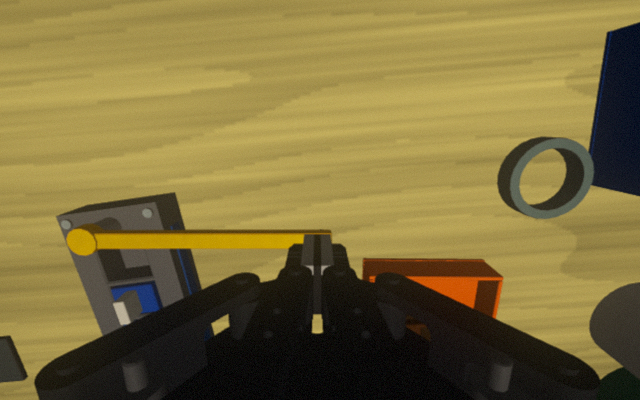

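```bash
python3 - <<'E'
from h import *
f=load('pics/w22.npy')
for u,v in [(82,241),(140,239),(300,238),(330,231)]: print(px(f,u,v,.084))
f=load('pics/w21.npy')
for u,v in [(85,252),(200,268),(95,240)]: print(px(f,u,v,.084))
print(px(f,52,266,.124))
E
```

```text
[0.42425266 0.00069213 0.084     ]
[0.42656436 0.05459484 0.084     ]
[0.43731348 0.20180201 0.084     ]
[0.43266635 0.22982281 0.084     ]
[0.4392903  0.22130126 0.084     ]
[0.42949789 0.11245259 0.084     ]
[0.45226255 0.21026615 0.084     ]
[0.44529412 0.21713556 0.124     ]
```

Emit:
{"name": "jog_arm", "arguments": {
  "increments": [
    {"x":0,"y":0,"z":5,"wx":0,"wy":0,"wz":0,"claw":0},
    {"x":0,"y":0,"z":9,"wx":0,"wy":0,"wz":0,"claw":0},
    {"x":0,"y":0,"z":10.6,"wx":0,"wy":0,"wz":0,"claw":0},
    {"x":0,"y":0,"z":10.6,"wx":0,"wy":0,"wz":0,"claw":0}
  ]
}}

```text
clock: 36.65
position: [0.4005, 0.2203, 0.0911]
tool_rot: [-3.141, 0.001, 1.491]
force: [0.1, -0.1, 0.6]
grip_width: 0.0001
```

```bash
cat > arc.py <<'E'
from h import *
import sys
s=bot.observe(); R=rot(s['tool_rot']); yaw0=s['tool_rot'][2]
print(s['position'],yaw0,s['force'].round(1))
piv=np.array([.426,-.001]); off=float(sys.argv[1])
for al in map(float,sys.argv[2:]):
    q=piv+.222*np.array([np.cos(al),np.sin(al)])-off*np.array([np.sin(al),-np.cos(al)])
    d=R.T@np.append(q-s['position'][:2],.091-s['position'][2])*100
    print(al,q.round(4),'xyz',d.round(2),'wz',round(np.degrees(yaw0-al),1))
E
python3 arc.py .019 1.48 1.4 1.25 1.1 .95 .8 .65 .5 .4 .3
```

```text
[0.40051886 0.22034347 0.09110902] 1.4913329724977586 [ 0.1 -0.1  0.6]
1.48 [0.4272 0.2218] xyz [0.36 2.65 0.01] wz 0.6
1.4 [0.445 0.221] xyz [0.42 4.43 0.01] wz 5.2
1.25 [0.478  0.2157] xyz [0.15 7.76 0.01] wz 13.8
1.1 [0.5098 0.2055] xyz [-6.200e-01  1.101e+01  1.000e-02] wz 22.4
0.95 [0.5397 0.1906] xyz [-1.860e+00  1.411e+01  1.000e-02] wz 31.0
0.8 [0.567  0.1715] xyz [-3.550e+00  1.699e+01  1.000e-02] wz 39.6
0.65 [0.5912 0.1485] xyz [-5.650e+00  1.958e+01  1.000e-02] wz 48.2
0.5 [0.6117 0.1221] xyz [-8.120e+00  2.183e+01  1.000e-02] wz 56.8
0.4 [0.6231 0.103 ] xyz [-9.940e+00  2.312e+01  1.000e-02] wz 62.5
0.3 [0.6325 0.0828] xyz [-1.187e+01  2.421e+01  1.000e-02] wz 68.3
```

Emit:
{"name": "jog_arm", "arguments": {
  "increments": [
    {"x":0.4,"y":2.2,"z":0,"wx":0,"wy":0,"wz":0.6,"claw":0},
    {"x":0.4,"y":3.4,"z":0,"wx":0,"wy":0,"wz":3,"claw":0},
    {"x":0.4,"y":4.4,"z":0,"wx":0,"wy":0,"wz":5.2,"claw":0},
    {"x":0.3,"y":6.1,"z":0,"wx":0,"wy":0,"wz":9.5,"claw":0},
    {"x":0.1,"y":7.8,"z":0,"wx":0,"wy":0,"wz":13.8,"claw":0},
    {"x":-0.2,"y":9.4,"z":0,"wx":0,"wy":0,"wz":18.1,"claw":0},
    {"x":-0.6,"y":11.0,"z":0,"wx":0,"wy":0,"wz":22.4,"claw":0},
    {"x":-1.2,"y":12.6,"z":0,"wx":0,"wy":0,"wz":26.7,"claw":0},
    {"x":-1.9,"y":14.1,"z":0,"wx":0,"wy":0,"wz":31,"claw":0},
    {"x":-2.6,"y":15.6,"z":0,"wx":0,"wy":0,"wz":35.3,"claw":0}
  ]
}}

```text
clock: 37.9
position: [0.5548, 0.1813, 0.091]
tool_rot: [3.141, 0.001, 0.87]
force: [-1.1, 0.2, -0.5]
grip_width: 0.0001
```

```bash
python3 arc.py .019 .8 .72 .64 .56 .48 .4 .32 .24 .2 .17
python3 -c "
from h import *
snap('wrist','pics/w23.png')"
```

```text
[0.55482749 0.18128909 0.09100382] 0.870112267111893 [-1.1  0.2 -0.5]
0.8 [0.567  0.1715] xyz [0.04 1.57 0.  ] wz 4.0
0.72 [0.5804 0.1597] xyz [-0.01  3.35  0.  ] wz 8.6
0.64 [0.5927 0.1468] xyz [-0.19  5.12  0.  ] wz 13.2
0.56 [0.604 0.133] xyz [-0.52  6.87  0.  ] wz 17.8
0.48 [0.6141 0.1184] xyz [-0.99  8.59  0.  ] wz 22.4
0.4 [0.6231 0.103 ] xyz [-1.590e+00  1.027e+01  1.000e-02] wz 26.9
0.32 [0.6308 0.0869] xyz [-2.320e+00  1.189e+01  1.000e-02] wz 31.5
0.24 [0.6371 0.0702] xyz [-3.180e+00  1.345e+01  1.000e-02] wz 36.1
0.2 [0.6398 0.0617] xyz [-3.66e+00  1.42e+01  1.00e-02] wz 38.4
0.17 [0.6416 0.0553] xyz [-4.040e+00  1.476e+01  1.000e-02] wz 40.1
```

View pics/w23.png

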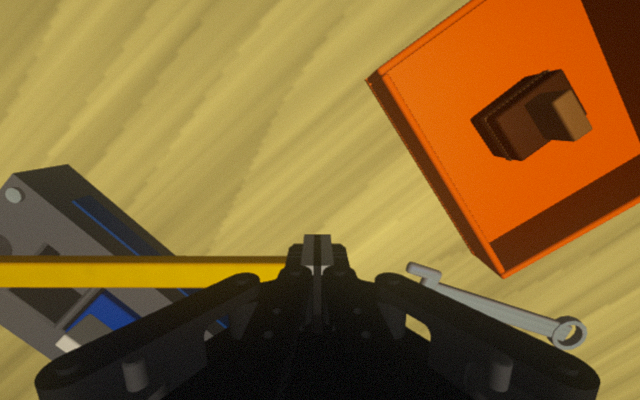

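Emit:
{"name": "jog_arm", "arguments": {
  "increments": [
    {"x":0,"y":1.6,"z":0,"wx":0,"wy":0,"wz":4,"claw":0},
    {"x":0,"y":3.3,"z":0,"wx":0,"wy":0,"wz":8.6,"claw":0},
    {"x":-0.2,"y":5.1,"z":0,"wx":0,"wy":0,"wz":13.2,"claw":0},
    {"x":-0.5,"y":6.9,"z":0,"wx":0,"wy":0,"wz":17.8,"claw":0},
    {"x":-1.0,"y":8.6,"z":0,"wx":0,"wy":0,"wz":22.4,"claw":0},
    {"x":-1.6,"y":10.3,"z":0,"wx":0,"wy":0,"wz":26.9,"claw":0},
    {"x":-2.3,"y":11.9,"z":0,"wx":0,"wy":0,"wz":31.5,"claw":0},
    {"x":-3.2,"y":13.4,"z":0,"wx":0,"wy":0,"wz":36.1,"claw":0},
    {"x":-3.7,"y":14.2,"z":0,"wx":0,"wy":0,"wz":38.4,"claw":0},
    {"x":-3.7,"y":14.2,"z":0,"wx":0,"wy":0,"wz":38.4,"claw":0}
  ]
}}

```text
clock: 39.2
position: [0.6407, 0.0589, 0.0912]
tool_rot: [3.14, 0.0, 0.193]
force: [-0.2, -0.5, -0.8]
grip_width: -0.0
```

```bash
python3 arc.py .019 .15 .12 .09 .065 .05 .03
python3 -c "
from h import *
snap('wrist','pics/w24.png')"
```

```text
[0.64070024 0.05891698 0.09121247] 0.19317307372084613 [-0.2 -0.5 -0.8]
0.15 [0.6427 0.051 ] xyz [0.04 0.82 0.02] wz 2.5
0.12 [0.6441 0.0444] xyz [0.06 1.49 0.02] wz 4.2
0.09 [0.6454 0.0379] xyz [0.06 2.16 0.03] wz 5.9
0.065 [0.6463 0.0324] xyz [0.04 2.71 0.03] wz 7.3
0.05 [0.6468 0.0291] xyz [0.02 3.05 0.03] wz 8.2
0.03 [0.6473 0.0247] xyz [-0.01  3.49  0.03] wz 9.3
```

View pics/w24.png

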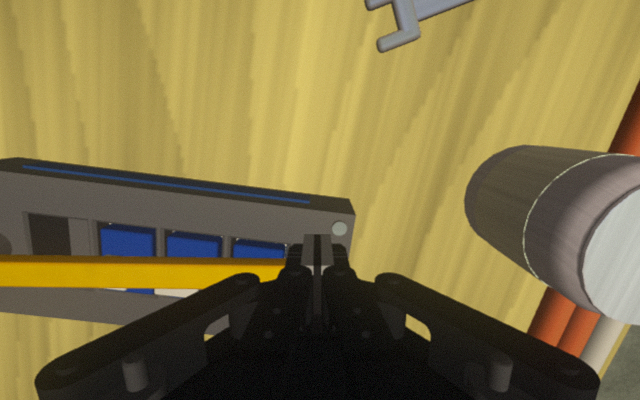

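Emit:
{"name": "jog_arm", "arguments": {
  "increments": [
    {"x":0,"y":0.8,"z":0,"wx":0,"wy":0,"wz":2.5,"claw":0},
    {"x":0,"y":1.5,"z":0,"wx":0,"wy":0,"wz":4.2,"claw":0},
    {"x":0,"y":2.1,"z":0,"wx":0,"wy":0,"wz":6,"claw":0},
    {"x":0,"y":2.6,"z":0,"wx":0,"wy":0,"wz":7,"claw":0},
    {"x":0,"y":2.9,"z":0,"wx":0,"wy":0,"wz":7,"claw":0},
    {"x":0,"y":3.0,"z":0,"wx":0,"wy":0,"wz":7,"claw":0}
  ]
}}

```text
clock: 40.0
position: [0.6459, 0.0318, 0.0912]
tool_rot: [-3.141, 0.001, 0.074]
force: [-3.9, 10.8, 1.6]
grip_width: 0.0003
```

Emit:
{"name": "jog_arm", "arguments": {
  "increments": [
    {"x":0,"y":0.3,"z":0,"wx":0,"wy":0,"wz":0,"claw":0},
    {"x":0,"y":0.4,"z":0,"wx":0,"wy":0,"wz":0,"claw":0},
    {"x":0,"y":0.4,"z":0,"wx":0,"wy":0,"wz":0,"claw":0}
  ]
}}

```text
clock: 40.38
position: [0.6458, 0.0316, 0.0913]
tool_rot: [-3.137, 0.0, 0.077]
force: [-3.4, 18.9, 0.5]
grip_width: 0.0003
```

Emit:
{"name": "jog_arm", "arguments": {
  "increments": [
    {"x":0,"y":-2,"z":0,"wx":0,"wy":0,"wz":0,"claw":0},
    {"x":0,"y":-4,"z":0,"wx":0,"wy":0,"wz":0,"claw":0},
    {"x":0,"y":-5,"z":-6,"wx":0,"wy":0,"wz":0,"claw":0},
    {"x":0,"y":-5,"z":-12,"wx":0,"wy":0,"wz":0,"claw":0},
    {"x":-18,"y":-5,"z":-15,"wx":0,"wy":0,"wz":0,"claw":0},
    {"x":-18,"y":-5,"z":-15,"wx":0,"wy":0,"wz":0,"claw":0},
    {"x":-18,"y":-5,"z":-15,"wx":0,"wy":0,"wz":0,"claw":0},
    {"x":-18,"y":-5,"z":-15,"wx":0,"wy":0,"wz":0,"claw":0}
  ]
}}

```text
clock: 41.38
position: [0.46, 0.067, 0.2427]
tool_rot: [-3.139, -0.0, 0.078]
force: [0.6, 0.3, -0.5]
grip_width: 0.0003
```

```bash
python3 - <<'E'
from h import *
f=snap('side','pics/side2.png')
a=cv2.imread('pics/side2.png'); cv2.imwrite('pics/side2a.png',cv2.resize(a[130:380,200:440],None,fx=3.2,fy=2.4,interpolation=cv2.INTER_CUBIC))
go([.45,-.1,.25],-1.57)
go([.45,-.1,.25],0)
E
```

```text
at [0.4621 0.0673 0.2426] yaw 0.077 t 41.42 F [1.1 0.5 1.1] | xyz [-2.5  16.58 -0.81] w [-0.22  0.11 94.38] rows>= 9
at [0.4621 0.0673 0.2426] yaw 0.077 t 41.42 F [1.1 0.5 1.1] | xyz [-2.5  16.58 -0.81] w [-0.21 -0.07  4.43] rows>= 3
```

View pics/side2a.png

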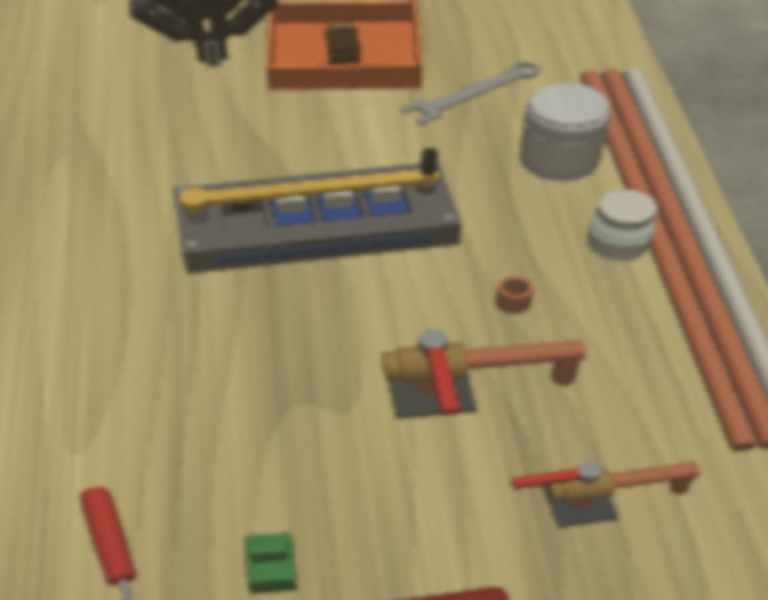

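Emit:
{"name": "jog_arm", "arguments": {
  "increments": [
    {"x":0,"y":10,"z":-9,"wx":0,"wy":0,"wz":92,"claw":0},
    {"x":0,"y":10,"z":-9,"wx":0,"wy":0,"wz":92,"claw":0},
    {"x":0,"y":10,"z":-9,"wx":0,"wy":0,"wz":92,"claw":0},
    {"x":0,"y":10,"z":-9,"wx":0,"wy":0,"wz":92,"claw":0},
    {"x":0,"y":10,"z":-9,"wx":0,"wy":0,"wz":92,"claw":0},
    {"x":0,"y":10,"z":-9,"wx":0,"wy":0,"wz":92,"claw":0},
    {"x":0,"y":10,"z":-9,"wx":0,"wy":0,"wz":92,"claw":0},
    {"x":0,"y":10,"z":-9,"wx":0,"wy":0,"wz":92,"claw":0},
    {"x":0,"y":10,"z":-9,"wx":0,"wy":0,"wz":92,"claw":0},
    {"x":0,"y":10,"z":-9,"wx":0,"wy":0,"wz":92,"claw":0}
  ]
}}

```text
clock: 42.68
position: [0.4706, -0.0324, 0.332]
tool_rot: [-3.141, 0.004, -1.527]
force: [-0.4, -0.0, -0.2]
grip_width: -0.0
```

```bash
python3 - <<'E'
from h import *
f=snap('wrist','pics/w25.png')
a=cv2.imread('pics/w25.png'); cv2.imwrite('pics/w25a.png',cv2.resize(a[0:260,150:400],None,fx=3,fy=2.3,interpolation=cv2.INTER_CUBIC))
go([.57,-.33,.2],-1.57)
E
```

```text
at [ 0.4704 -0.0325  0.332 ] yaw -1.525 t 42.73 F [-0.7  0.4 -0.2] | xyz [30.22 -8.58 13.1 ] w [-0.06  0.21  2.56] rows>= 6
```

View pics/w25.png

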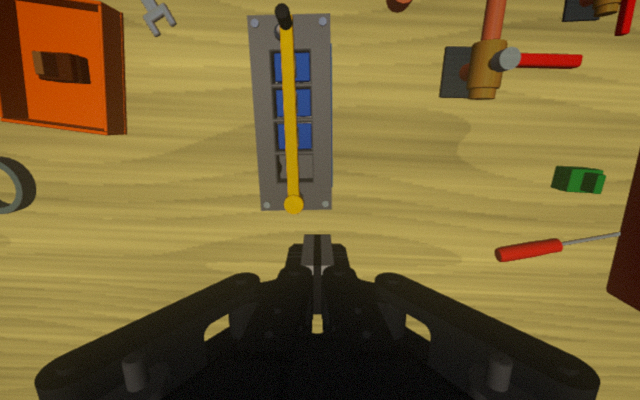

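View pics/w25a.png

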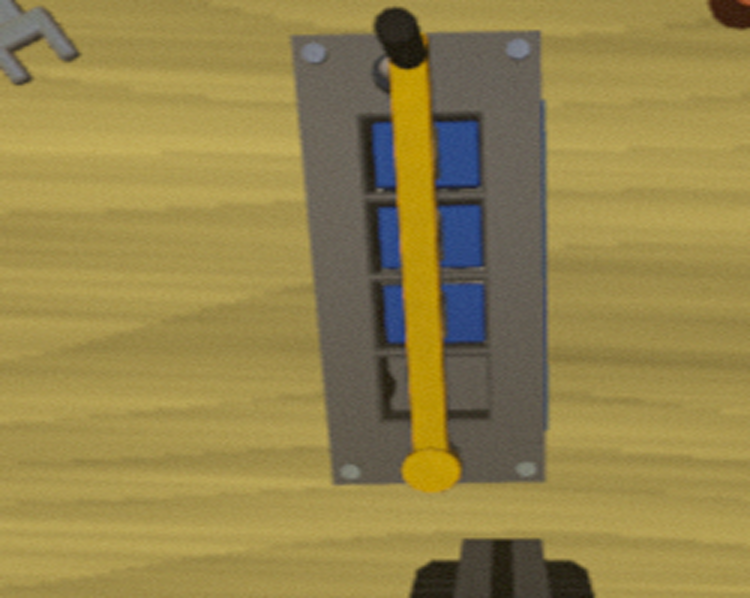

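```bash
python3 - <<'E'
from h import *
f=load('pics/w25.npy')
P=lambda u,v,z:px(f,150+u/3,v/2.3,z)[:2]
a=(P(390,100,.084)+P(430,100,.084))/2; b=(P(410,420,.084)+P(444,420,.084))/2
d=a-b; print('bar',np.arctan2(d[1],d[0]),a,b)
L=P(291,36,.044)-P(333,484,.044); Rr=P(540,31,.044)-P(547,481,.044)
s1=P(314,51,.044)-P(350,471,.044); s2=P(518,47,.044)-P(526,469,.044)
for q in(L,Rr,s1,s2): print(np.arctan2(q[1],q[0]))
print('knob top',P(394,20,.124))
E
```

```text
bar 0.06235604073959567 [0.6241067  0.01169853] [0.45521039 0.00115315]
0.06380925262215521
0.06874847177903436
0.06318604211749183
0.06520070499049174
knob top [0.64765041 0.01355406]
```

```bash
python3 - <<'E'
from h import *
f=load('pics/w4.npy')
for u,v,z in [(417,27,.085),(415,101,.08),(239,149,.112),(341,148,.106)]: print(px(f,u,v,z))
c=np.array([.614,-.243])
go([.652,-.305,.22],-1.57)
R=rot([np.pi,0,-1.57]); s=np.array([.652,-.305])
for phi in [270,262,254,246,238,230,222,214,206,198,190,188,184,180]:
    p=np.radians(phi); q=c+.065*np.array([np.cos(p),np.sin(p)])+.019*np.array([-np.sin(p),np.cos(p)])
    print(phi,q.round(4),(R.T@np.append(q-s,0)*100).round(2))
E
```

```text
[ 0.71184858 -0.38871144  0.085     ]
[ 0.65557617 -0.39384952  0.08      ]
[ 0.61579414 -0.24652083  0.112     ]
[ 0.61672299 -0.32842309  0.106     ]
at [ 0.4704 -0.0325  0.332 ] yaw -1.525 t 42.73 F [-0.7  0.4 -0.2] | xyz [ 28.09 -16.89  11.12] w [-0.06  0.21  2.56] rows>= 6
270 [ 0.633 -0.308] [0.3 1.9 0. ]
262 [ 0.6238 -0.31  ] [0.5  2.82 0.  ]
254 [ 0.6143 -0.3107] [0.57 3.77 0.  ]
246 [ 0.6049 -0.3101] [0.51 4.71 0.  ]
238 [ 0.5957 -0.3082] [0.31 5.63 0.  ]
230 [ 0.5868 -0.305 ] [-0.    6.52  0.  ]
222 [ 0.5784 -0.3006] [-0.44  7.36  0.  ]
214 [ 0.5707 -0.2951] [-1.    8.13  0.  ]
206 [ 0.5639 -0.2886] [-1.65  8.81  0.  ]
198 [ 0.5581 -0.2812] [-2.39  9.39  0.  ]
190 [ 0.5533 -0.273 ] [-3.21  9.87  0.  ]
188 [ 0.5523 -0.2709] [-3.42  9.97  0.  ]
184 [ 0.5505 -0.2665] [-3.86 10.15  0.  ]
180 [ 0.549 -0.262] [-4.31 10.3   0.  ]
```

Emit:
{"name": "jog_arm", "arguments": {
  "increments": [
    {"x":28.1,"y":-16.9,"z":11,"wx":0,"wy":0.2,"wz":2.6,"claw":0},
    {"x":28.1,"y":-16.9,"z":11,"wx":0,"wy":0.2,"wz":2.6,"claw":0},
    {"x":28.1,"y":-16.9,"z":11,"wx":0,"wy":0.2,"wz":2.6,"claw":0},
    {"x":28.1,"y":-16.9,"z":11,"wx":0,"wy":0.2,"wz":2.6,"claw":0},
    {"x":28.1,"y":-16.9,"z":11,"wx":0,"wy":0.2,"wz":2.6,"claw":0},
    {"x":28.1,"y":-16.9,"z":11,"wx":0,"wy":0.2,"wz":2.6,"claw":0},
    {"x":28.1,"y":-16.9,"z":11,"wx":0,"wy":0.2,"wz":2.6,"claw":0},
    {"x":28.1,"y":-16.9,"z":11,"wx":0,"wy":0.2,"wz":2.6,"claw":0},
    {"x":28.1,"y":-16.9,"z":11,"wx":0,"wy":0.2,"wz":2.6,"claw":0}
  ]
}}

```text
clock: 43.85
position: [0.6523, -0.3042, 0.2219]
tool_rot: [-3.14, 0.0, -1.569]
force: [0.3, 0.0, 0.4]
grip_width: -0.0002
```

```bash
python3 - <<'E'
from h import *
go([.652,-.305,.094],-1.57)
E
```

```text
at [ 0.6523 -0.3042  0.2219] yaw -1.569 t 43.85 F [0.3 0.  0.4] | xyz [ 0.08  0.05 12.79] w [-0.1   0.01  0.05] rows>= 3
```

Emit:
{"name": "jog_arm", "arguments": {
  "increments": [
    {"x":0.1,"y":0,"z":5,"wx":0,"wy":0,"wz":0,"claw":0},
    {"x":0.1,"y":0,"z":9,"wx":0,"wy":0,"wz":0,"claw":0},
    {"x":0.1,"y":0,"z":12,"wx":0,"wy":0,"wz":0,"claw":0},
    {"x":0.1,"y":0,"z":12.8,"wx":0,"wy":0,"wz":0,"claw":0},
    {"x":0.1,"y":0,"z":12.8,"wx":0,"wy":0,"wz":0,"claw":0}
  ]
}}

```text
clock: 44.48
position: [0.6529, -0.305, 0.0948]
tool_rot: [-3.139, -0.0, -1.569]
force: [-0.7, 0.3, -0.7]
grip_width: 0.0004
```

```bash
python3 - <<'E'
from h import *
go([.652,-.305,.094],-1.57)
f=snap('wrist','pics/w26.png')
E
```

```text
at [ 0.6529 -0.305   0.0948] yaw -1.569 t 44.48 F [-0.7  0.3 -0.7] | xyz [-0.    0.09  0.08] w [-0.14 -0.    0.08] rows>= 1
```

View pics/w26.png

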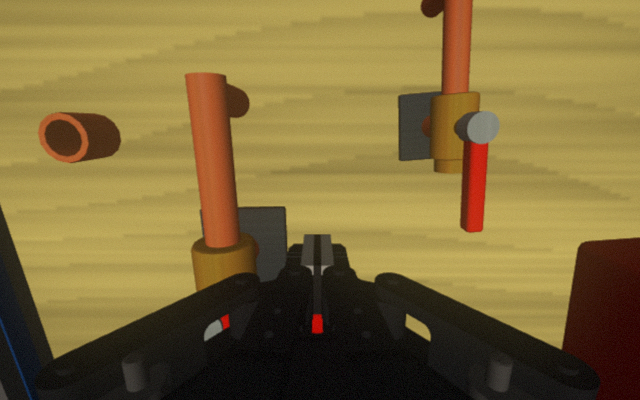

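Emit:
{"name": "jog_arm", "arguments": {
  "increments": [
    {"x":0.3,"y":2,"z":0.1,"wx":0,"wy":0,"wz":0,"claw":0},
    {"x":0.5,"y":2.9,"z":0.1,"wx":0,"wy":0,"wz":0,"claw":0},
    {"x":0.6,"y":3.9,"z":0.1,"wx":0,"wy":0,"wz":0,"claw":0},
    {"x":0.5,"y":4.8,"z":0.1,"wx":0,"wy":0,"wz":0,"claw":0},
    {"x":0.3,"y":5.7,"z":0.1,"wx":0,"wy":0,"wz":0,"claw":0},
    {"x":0.0,"y":6.6,"z":0.1,"wx":0,"wy":0,"wz":0,"claw":0},
    {"x":-0.4,"y":7.4,"z":0.1,"wx":0,"wy":0,"wz":0,"claw":0},
    {"x":-1.0,"y":8.2,"z":0.1,"wx":0,"wy":0,"wz":0,"claw":0},
    {"x":-1.6,"y":8.9,"z":0.1,"wx":0,"wy":0,"wz":0,"claw":0},
    {"x":-2.4,"y":9.5,"z":0.1,"wx":0,"wy":0,"wz":0,"claw":0}
  ]
}}

```text
clock: 45.78
position: [0.5576, -0.2811, 0.0941]
tool_rot: [-3.138, -0.001, -1.569]
force: [2.0, -2.8, -0.2]
grip_width: 0.0001
```

```bash
python3 - <<'E'
from h import *
go([.5523,-.2709,.094],-1.57);go([.549,-.262,.094],-1.57)
f=snap('wrist','pics/w27.png')
E
```

```text
at [ 0.5576 -0.2811  0.0941] yaw -1.569 t 45.77 F [ 2.  -2.8 -0.2] | xyz [-1.02  0.53  0.01] w [-0.18 -0.03  0.06] rows>= 1
at [ 0.5576 -0.2811  0.0941] yaw -1.569 t 45.77 F [ 2.  -2.8 -0.2] | xyz [-1.91  0.86  0.  ] w [-0.18 -0.03  0.06] rows>= 1
```

View pics/w27.png

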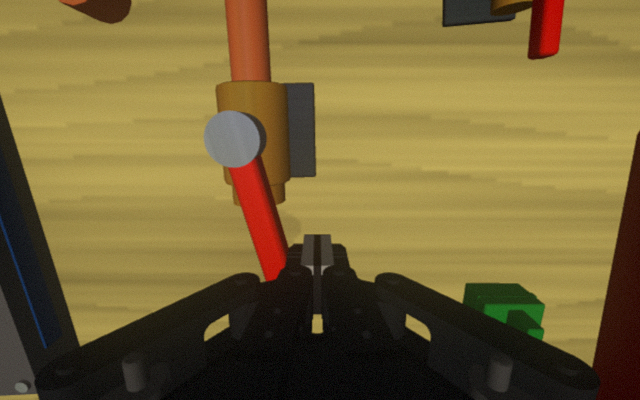

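Lever about 18° short; continue slowly, watching the force.

Emit:
{"name": "jog_arm", "arguments": {
  "increments": [
    {"x":-0.5,"y":0.3,"z":0,"wx":0,"wy":0,"wz":0,"claw":0},
    {"x":-1.0,"y":0.5,"z":0,"wx":0,"wy":0,"wz":0,"claw":0},
    {"x":-1.4,"y":0.6,"z":0,"wx":0,"wy":0,"wz":0,"claw":0},
    {"x":-1.8,"y":0.7,"z":0,"wx":0,"wy":0,"wz":0,"claw":0},
    {"x":-1.8,"y":0.7,"z":0,"wx":0,"wy":0,"wz":0,"claw":0}
  ]
}}

```text
clock: 46.45
position: [0.5507, -0.265, 0.0944]
tool_rot: [-3.136, -0.004, -1.57]
force: [9.1, -18.5, -5.3]
grip_width: 0.0
```

Emit:
{"name": "jog_arm", "arguments": {
  "increments": [
    {"x":-0.3,"y":0,"z":0,"wx":0,"wy":0,"wz":0,"claw":0},
    {"x":-0.4,"y":0,"z":0,"wx":0,"wy":0,"wz":0,"claw":0}
  ]
}}

```text
clock: 46.7
position: [0.5508, -0.2647, 0.0946]
tool_rot: [-3.135, -0.009, -1.572]
force: [5.4, -24.7, -7.6]
grip_width: -0.0001
```

Emit:
{"name": "jog_arm", "arguments": {
  "increments": [
    {"x":2,"y":0,"z":0,"wx":0,"wy":0,"wz":0,"claw":0},
    {"x":2.5,"y":0.5,"z":-4,"wx":0,"wy":0,"wz":0,"claw":0},
    {"x":2.5,"y":5,"z":-10,"wx":0,"wy":0,"wz":0,"claw":0},
    {"x":2.5,"y":9,"z":-15,"wx":0,"wy":0,"wz":0,"claw":0},
    {"x":2.5,"y":9,"z":-20,"wx":0,"wy":0,"wz":0,"claw":0},
    {"x":2.5,"y":9,"z":-22,"wx":0,"wy":0,"wz":0,"claw":0},
    {"x":2.5,"y":9,"z":-22,"wx":0,"wy":0,"wz":0,"claw":0},
    {"x":2.5,"y":9,"z":-22,"wx":0,"wy":0,"wz":0,"claw":0}
  ]
}}

```text
clock: 47.7
position: [0.4588, -0.2876, 0.3131]
tool_rot: [-3.136, -0.008, -1.572]
force: [0.3, 0.7, 0.0]
grip_width: 0.0003
```

```bash
python3 - <<'E'
from h import *
f=snap('wrist','pics/w28.png')
f=snap('side','pics/side3.png')
a=cv2.imread('pics/side3.png'); cv2.imwrite('pics/side3a.png',cv2.resize(a[130:380,200:440],None,fx=3.2,fy=2.4,interpolation=cv2.INTER_CUBIC))
E
```

```text
(no output)
```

View pics/w28.png

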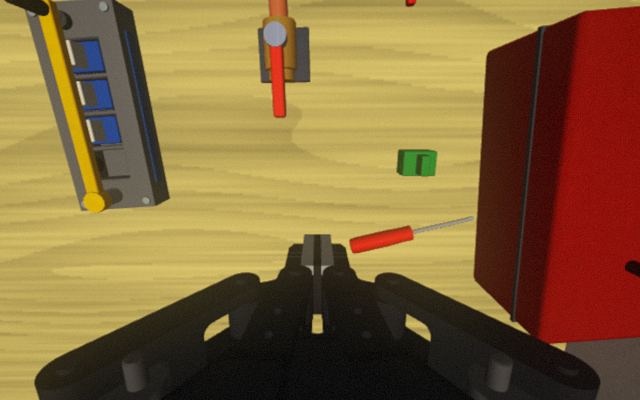

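View pics/side3a.png

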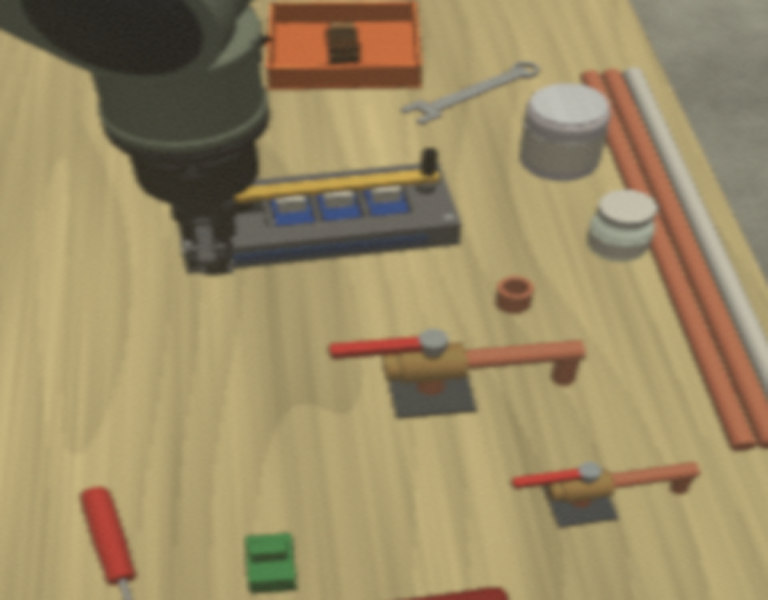

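```bash
python3 - <<'E'
from h import *
f=load('pics/w28.npy')
a=px(f,276,34,.112)[:2];b=px(f,279,116,.106)[:2];d=a-b;print('lever dir',np.degrees(np.arctan2(d[1],d[0])),np.linalg.norm(d))
s=bot.observe();print(s['clock'],abs(s['qd']).max(),s['force'])
print(bot.job_done())
E
```

```text
lever dir -0.2499969731493647 0.08211293543502918
47.8 0.0026812994926719517 [ 0.31455628 -0.86238579  0.14901298]
the job is handed in; nothing more can be done
None
```

I did the whole job in the required order and handed it in at 47.8 s of the 210 s. `job_done()` reports no verdict, so what follows rests on my own measurements and pictures.

- **Supply off:** I turned the larger valve's lever against its off stop, reading 24 N there. Later pictures show it across the pipe until I turned it back on.
- **Spent cartridge:** There was only one, in bay 4. It stands upright on the crate floor.
- **Fresh cartridges:** There were three. I pressed them into bays 4, 3 and 2 until they bottomed, at 72, 60 and 48 N. The pictures show them flush, and the bar closed over them without being blocked.
- **Keeper bar:** It is shut against its stop, with no further movement at 19 N. In the picture its angle is 0.062 rad and the station's is about 0.065 rad, so it is shut to within measuring error.
- **Supply on:** I turned the lever back to its stop, where it did not move further at about 25 N, and it lies along the pipe. It had seemed a few degrees off the pipe at the start; it now looks parallel.

The last pictures show no sign that the green look-alike, the small valve or the bench items in view had moved. The tape and the far side of the bench were not in those last frames. At hand-in the arm stood clear, at rest and touching nothing. No check failed. No cartridge was knocked aside and the grip did not slip on any of them.

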